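# Feel for the hidden clamp screw of a pad printer's workholder and lock it

## Task

Somewhere under the brush-covered slot of the workholder sits its clamp screw, out of sight. Take the T-key from its rest, feel along the bottom of the slot with its tip until it drops into the screw, and turn the screw clockwise (seen from above) fully home to its stop. Then lift the key out and hang it back upright across its rest, leaving the small ink jar standing where it is.

Things in the scene. Friction and masses are not known exactly. Their poses are not given: they have to be found in the camera images.
- workholder: Fixed workholder: grey housing 70 mm (x) by 194 mm (y) with a flat aluminium cover, top 50 mm high, a slot along its middle. On its +x side a lower grooved ledge (x 35 to 105 mm, 40 mm high) with a wooden plate and a round white ceramic workpiece (top 66 mm high). Origin on the table under the slot's centre; y along the slot, z up.
- slot_mouth (a point): Centre of the slot's mouth, level with the cover's top, 50 mm above the table. The slot is 20 mm wide (x) and 84 mm long (y), with rigid walls. Soft black brush strips in the mouth hide what is below; they give no resistance.
- slot_bottom (a point): Centre of the slot's flat hard bottom, 30 mm above the table. In the bottom, on the slot's centre line, is the clamp screw's recess: 20 mm long (along the slot while unlocked), 12 mm wide, 12 mm deep, its centre anywhere up to 26 mm either way along y from here, different every time, unseen.
- clamp (a joint): Turn of the hidden clamp screw in rad: 0 = unlocked (always so at the start; recess lengthwise along the slot), grows clockwise seen from above, hard stop at 1.05 (60 degrees) = locked. Needs about 0.12 N m, stays where left. The key has up to about 0.3 rad of play in the recess before the screw follows.
- key: T-key, loose, 0.18 to 0.35 kg, hanging upright on its rest. Origin at the centre of the tip's end face, z up along the shaft. Tip: flat steel blade 14 mm (x) by 8 mm (y), 15 mm long; above it a round shaft, 16 mm diameter, up to z = 105 mm; then the crossbar. A half turn about z gives the same key.
- key_tip (a point): Centre of the end face of the key's blade (the key's origin).
- key_handle (a point): Centre of the key's black crossbar handle, 119 mm above the tip: 20 mm (key x) by 110 mm (key y) by 28 mm high. The crossbar is at right angles to the blade's 14 mm width: when the blade lies lengthwise in the slot, the crossbar lies across the slot.
- rest: Fixed grey saddle stand for the key: base plate 70 mm (x) by 100 mm (y) by 10 mm, two upright cheek plates 12 mm thick (y), 50 mm deep (x), centred at y = -33 and +33 mm, 54 mm free between them. Origin on the table under its centre, z up. The key's shaft hangs between the cheeks, its tip 20 mm above the table.
- notch (a point): Point midway between the two notches in the tops of the rest's cheeks, 125 mm above the table, level with the notch floors. Each notch is 30 mm wide (x), between lips 12 mm high and 10 mm thick. The crossbar lies in both, along the rest's y, its underside on this level.
- ink_jar: Small white ink jar with black lid, loose, 44 mm diameter, 55 mm high, standing on the table between the workholder and the rest; origin at the centre of its underside.
There are look-alikes about, which are no part of the job. Leave any green or pink look-alike of the workholder alone.

How it is judged:
By the outcome, as a careful person would: the job done as asked, in the order asked, and still so for the second after the job is handed in, with the robot touching nothing.
It also fails if it takes over 64 s, if anything falls off the work surface, if the arm or the gripper's body presses on something with over 40 N, if the wrist force passes 120 N, or if a joint passes its speed limit or range.

## Robot

A 6-joint arm with a two-finger parallel gripper is mounted at the origin on the work surface. World frame = base frame: x ahead of the robot, y to its left, z up, the work surface at z = 0. Lengths are in m, angles in degrees, forces in N, time in s.
With the tool pointing down it reaches from about 0.4 to 0.825 m from the base axis. Payload 7 kg.
Tool frame: the origin (TCP) lies midway between the tips of the shut fingers; the grasp point (between the pads) lies 19 mm behind it (grip_depth is the distance from the TCP to the grasp point, in m); z points along the fingers, y is the direction in which the jaws open and shut (so a half turn about z gives the same grasp; the last joint's range is limited). The gripper opens to 88 mm and grips with 3 to 60 N. Pads are 19 mm wide; open, the fingers measure 130 mm over their backs; the gripper's body (78 mm by 193 mm) begins 47 mm behind the grasp point.
Start: joints at [89.502, 20.546, 0.682, 0, -70.136, -16.507], TCP at [0.197, 0.645, 0.227] pointing down, gripper open.
Joint ranges: [-176.03, 176.03], [-82.01, 121.73], [-58.28, 71.71], [-173.87, 95.51], [-174.79, -0.11], [-173.66, 173.66]. Speed limits (degrees/s): [136.94, 136.94, 172.46, 180, 180, 180].

## Interface

Orientations are given as [roll, pitch, yaw] about the fixed x, y, z axes, in that order (R = Rz(yaw) Ry(pitch) Rx(roll)).
In Python, from plant import * gives the robot as it stands.
- The arm moves only by the shell command python3 -m inch 'ROWS'. ROWS is JSON, a list of rows, each an object of numbers: "ax", "ay", "az": the turn, a rotation vector about the tool's x, y, z in degrees; "dx", "dy", "dz": the shift along the tool's x, y, z in mm; "fingers": the finger opening in mm, from 0 to 87.6. In form: [{"ax": .., "ay": .., "az": .., "dx": .., "dy": .., "dz": .., "fingers": ..}, ...]. A call has 1 to 8 rows; each row is the pose to reach, as a shift and turn from the pose commanded when the call began, along the tool's axes at that moment; what a row does not reach only later rows make up. A row lasts 1/8 s, in which the tool goes at most 62.5 mm and 10.7 degrees, less where a joint would pass 70% of its speed; a pose out of reach is approached as far as the arm can. A call with a gripper value outside its range is refused whole. The fingers move at their own pace and stop on an object; the grip force is fixed at half the most. Time passes only in rows, so rows that repeat a pose let the fingers close. It gives the time, the measured TCP pose, the force and the opening at its end, in the units of the state.
- get_obs(): the state, without advancing time (a new reading comes with each control period).
- snapshot(name): name is "scene" or "top" or "wrist"; returns a dict with "image" (480x640x3 uint8, red, green, blue), "fx", "fy", "cx", "cy" (pixels), "rvec" (rotation vector, rad) and "tvec" (3), from world to camera coordinates, as OpenCV has them. Camera axes: x right, y down, z forward; pixel columns grow to the right and rows downward; lengths in m; the calibration is good to about 2 mm. A picture is of the moment at which its call begins. There is no depth.
- close_job(): hands the job in, once; it reports no verdict.
Trained networks look in the newest picture that a camera, given by its name, has taken for a name from the list of things; names that differ only in an ending like _2 or _b are one class to them, and where a whole thing is asked for, a point or a joint stands for the part that bears it (a point fixed in the world has none). Each returns a list of dicts, best first, with "score" (0 to 1); they miss things now and then, are a little off and sometimes report something else, mostly with a low value. They report only what shows in the picture. A call takes as long as a camera call. They do not tell look-alikes from the thing itself.
- search_frame(target, camera): "bbox" ([centre column, centre row, width, height] in pixels, round what is visible of it).
- trace(target, camera): "mask" (480x640 bool, what is visible of it) and "bbox" ([centre column, centre row, width, height] in pixels, round what is visible of it).
- landmark_of(target, camera): "position" ([column, row] in pixels: a listed point, or the origin of a listed thing).
The state is a dict: "clock": time; "joint_pos": joint angles; "qvel": joint speeds; "tau": joint torques, N m; "tool_pos": TCP position; "orientation": TCP orientation; "force": force on the tool from outside, world axes, zero at the start; "moment": the same for the moment, N m; "opening": finger opening in m.
Only numpy, scipy, OpenCV 4.12 (cv2) and the standard library are available. Lean on these libraries where they do the work, as an engineer would, in place of code of your own. Each camera call takes 0.05 s, during which the arm holds its last target.

## Working session

There is one attempt and no reset: what is moved stays moved. The work goes in short steps, Python scripts to look and compute and a shell command to move; the robot and the scene stay as the last step left them, time stands still between calls to the robot, and variables do not carry over. Pictures are saved under pics/ and viewed, and the job is handed in when it is done.

```bash
ls; mkdir -p pics
python3 - <<'E'
from plant import *
import cv2
o=get_obs(); print(o)
for n in ["scene","top","wrist"]:
    s=snapshot(n); cv2.imwrite(f"pics/{n}0.png",s["image"][:,:,::-1]); print(n,s["fx"],s["cx"],s["cy"],s["rvec"],s["tvec"])
    for t in ["workholder","key","rest","ink_jar"]:
        print(t,[(round(d["score"],2),[round(x) for x in d["bbox"]]) for d in search_frame(t,n)])
    for t in ["slot_mouth","key_handle","key_tip","notch","ink_jar","rest","workholder"]:
        print(t,[(round(d["score"],2),[round(x,1) for x in d["position"]]) for d in landmark_of(t,n)])
E
```

```text
pics
{'clock': 0.0, 'joint_pos': array([ 8.95002515e+01,  2.05924209e+01,  6.35126037e-01, -1.92029004e-02,
       -7.01365932e+01, -1.65073640e+01]), 'qvel': array([ 0.01864143, -0.05797359,  0.04176714, -0.00773621, -0.00205343,
       -0.02439604]), 'tau': array([-1.34668764e-03, -5.82711196e+01,  2.93064219e+01,  6.99761957e+00,
        7.26358965e-03, -1.56433121e-04]), 'tool_pos': array([0.19731425, 0.64501512, 0.22562472]), 'orientation': array([ 1.79904852e+02, -9.37173898e-03, -1.70136443e+01]), 'force': array([-0.79227008, -0.54980358,  0.38901801]), 'moment': array([0.02934251, 0.00591393, 0.05256077]), 'opening': 0.08775589826403575}
scene 484.8218615746057 312.6941422366298 243.19500819967416 [ 2.50077357  0.56813404 -0.16621741] [-0.29260577 -0.19473521  1.24963983]
workholder [(0.82, [358, 279, 74, 98]), (0.79, [330, 134, 67, 73]), (0.68, [177, 425, 111, 110]), (0.58, [226, 273, 90, 98])]
key [(0.6, [410, 130, 27, 39]), (0.51, [355, 280, 69, 98])]
rest [(0.83, [407, 151, 48, 68])]
ink_jar [(0.62, [366, 227, 21, 25])]
slot_mouth [(0.98, [156.0, 420.5]), (0.89, [318.2, 1
[... 588 characters left out ...]
92, 64, 18])]
rest [(0.8, [136, 196, 73, 42])]
ink_jar [(0.67, [246, 210, 20, 19])]
slot_mouth [(0.86, [520.0, 289.0]), (0.84, [133.7, 316.2]), (0.68, [314.3, 206.1])]
key_handle [(0.94, [122.9, 193.1])]
key_tip []
notch [(0.76, [122.2, 192.9])]
ink_jar [(0.63, [248.7, 207.5])]
rest [(0.86, [151.3, 201.8])]
workholder [(0.98, [360.0, 320.9]), (0.91, [314.8, 206.2]), (0.81, [139.7, 315.9]), (0.81, [509.5, 286.1])]
wrist 387.79797065941165 317.6194788407684 239.49652130491933 [-1.76541908  2.38451041  0.3186192 ] [ 0.67510439 -0.03285452  0.38952961]
workholder [(0.97, [622, 46, 34, 92])]
key []
rest []
ink_jar []
slot_mouth []
key_handle []
key_tip []
notch []
ink_jar []
rest []
workholder []
```

View pics/scene0.png

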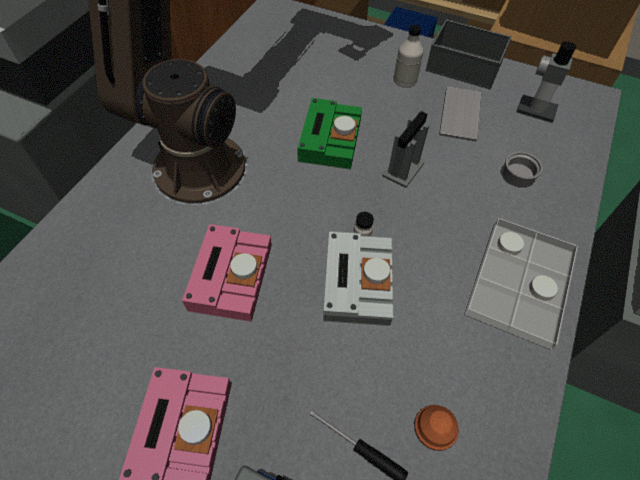

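View pics/top0.png

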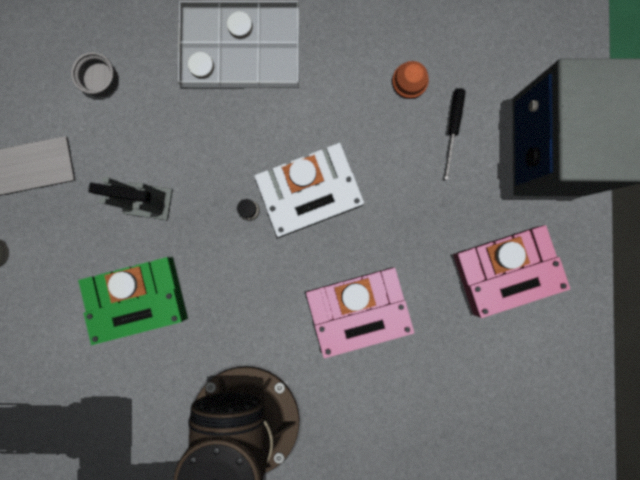

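View pics/wrist0.png

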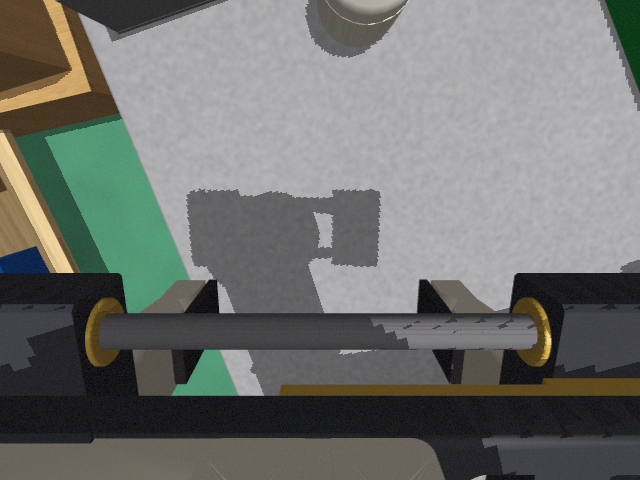

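The white/grey workholder (top ~(315,205), scene ~(343,270)) is the real one. The key is at top (123,193), scene (413,130), and the jar at top (247,209), scene (366,227). I'll triangulate these next.

```bash
cat > h.py <<'E'
import numpy as np, cv2
from plant import *
def ray(s,px):
    K=np.array([[s["fx"],0,s["cx"]],[0,s["fy"],s["cy"]],[0,0,1]])
    R=cv2.Rodrigues(np.array(s["rvec"],float))[0]; t=np.array(s["tvec"],float)
    c=-R.T@t; d=R.T@np.linalg.solve(K,[px[0],px[1],1.]); return c,d/np.linalg.norm(d)
def tri(obs):
    A=np.zeros((3,3));b=np.zeros(3);P=[]
    for s,px in obs:
        c,d=ray(s,px);M=np.eye(3)-np.outer(d,d);A+=M;b+=M@c;P.append((c,M))
    x=np.linalg.solve(A,b); return x,[np.linalg.norm(M@(x-c))*1000 for c,M in P]
def atz(s,px,z):
    c,d=ray(s,px); return c+d*(z-c[2])/d[2]
def proj(s,p):
    K=np.array([[s["fx"],0,s["cx"]],[0,s["fy"],s["cy"]],[0,0,1]])
    return cv2.projectPoints(np.array(p,float).reshape(-1,3),np.array(s["rvec"],float),np.array(s["tvec"],float),K,None)[0].reshape(-1,2)
np.set_printoptions(precision=4,suppress=True)
E
python3 - <<'E'
from h import *
a=snapshot("scene");b=snapshot("top")
for n,p,q in [("slot",(343.2,267.3),(314.3,205)),("handle",(413.3,129.9),(122.9,193.1)),("jarbase",(366.8,232.6),(248.7,207.5)),("notch",(410.1,138.9),(122.2,192.9)),("rest",(400.7,170.3),(151.3,201.8))]:
    x,e=tri([(a,p),(b,q)]); print(n,x,np.round(e,1), np.hypot(x[0],x[1]))
# handle & slot mask directions
for t,near,z in [("key",(120,192),.15)]:
  for d in trace(t,"top"):
    m=d["mask"]; print(t,d["score"],d["bbox"],m.sum())
s=b
im=b["image"]
cv2.imwrite("pics/tz.png",cv2.resize(im[130:250,60:380,::-1],None,fx=2.5,fy=2.5,interpolation=cv2.INTER_CUBIC))
im=a["image"]
cv2.imwrite("pics/sz.png",cv2.resize(im[95:335,310:450,::-1],None,fx=2.5,fy=2.5,interpolation=cv2.INTER_CUBIC))
E
```

```text
slot [ 0.4624 -0.1462  0.0561] [2.4 2.4] 0.4850004615341976
handle [0.4754 0.2175 0.1389] [4. 4.] 0.5227922632235226
jarbase [ 0.4632  0.0003 -0.0054] [2.3 2.3] 0.4632159725594739
notch [0.4759 0.2333 0.0988] [2.2 2.2] 0.529949049676833
rest [0.472  0.2124 0.0048] [0.4 0.4] 0.5175314337252441
key 0.7 [136.9, 196.1, 74.0, 39.9] 1540
```

View pics/tz.png

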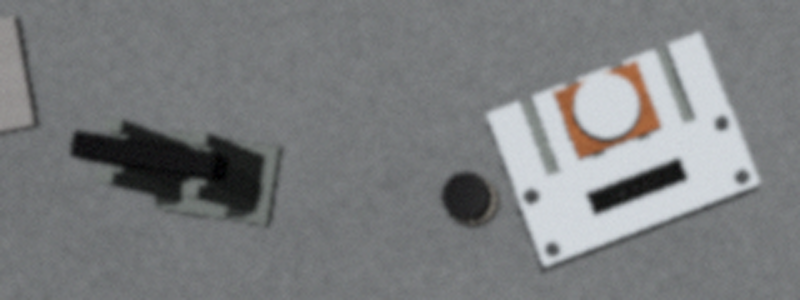

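View pics/sz.png

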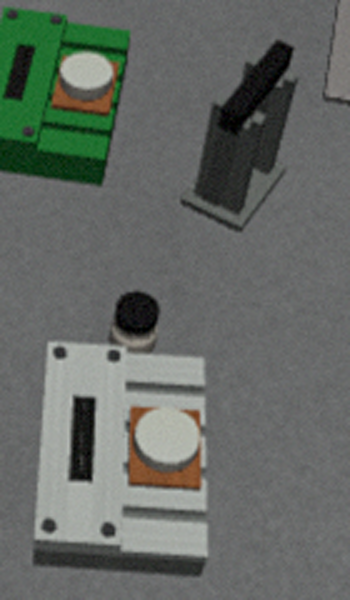

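Run:
```python
from h import *
a=snapshot("scene");b=snapshot("top");w=snapshot("wrist")
T=lambda u,v:(60+u/2.5-.3,130+v/2.5-.3); S=lambda u,v:(310+u/2.5-.3,95+v/2.5-.3)
ps=[atz(b,T(*q),.153) for q in [(74,143),(226,165)]]
print("bar top",ps,(ps[0]+ps[1])/2,np.linalg.norm(ps[0]-ps[1]),np.degrees(np.arctan2(*(ps[0]-ps[1])[[1,0]])))
ps=[atz(a,S(*q),.153) for q in [(229,122),(286,45)]]
print("bar scene",ps,(ps[0]+ps[1])/2,np.linalg.norm(ps[0]-ps[1]),np.degrees(np.arctan2(*(ps[1]-ps[0])[[1,0]])))
c=[atz(b,T(*q),.05) for q in [(588,193),(682,160),(686,178),(595,214)]]
print("slot top",c,np.mean(c,0),[np.degrees(np.arctan2(*(c[i]-c[j])[[1,0]])) for i,j in[(0,1),(3,2)]],np.linalg.norm(c[0]-c[1]))
c=[atz(a,S(*q),.05) for q in [(74,397),(96,397),(93,481),(70,480)]]
print("slot scene",c,np.mean(c,0),[np.degrees(np.arctan2(*(c[i]-c[j])[[1,0]])) for i,j in[(0,3),(1,2)]],np.linalg.norm(c[0]-c[3]))
# wrist cam mount
R=cv2.Rodrigues(np.array(w["rvec"]))[0]; cp=-R.T@np.array(w["tvec"])
o=get_obs()
from scipy.spatial.transform import Rotation as Ro
Rt=Ro.from_euler("xyz",o["orientation"],degrees=True).as_matrix()
print("cam in tool",Rt.T@(cp-o["tool_pos"]),"\n",Rt.T@R.T)
```

```text
bar top [array([0.4812, 0.2723, 0.153 ]), array([0.4652, 0.1578, 0.153 ])] [0.4732 0.215  0.153 ] 0.11557455515452392 82.03711206637372
bar scene [array([0.4711, 0.1523, 0.153 ]), array([0.4853, 0.2712, 0.153 ])] [0.4782 0.2118 0.153 ] 0.11975772278796644 83.20758659109606
slot top [array([ 0.4569, -0.1067,  0.05  ]), array([ 0.4849, -0.1851,  0.05  ]), array([ 0.4698, -0.1886,  0.05  ]), array([ 0.4393, -0.1127,  0.05  ])] [ 0.4627 -0.1483  0.05  ] [np.float64(109.67549452331818), np.float64(111.9199861380899)] 0.08333132432062515
slot scene [array([ 0.4419, -0.1133,  0.05  ]), array([ 0.459 , -0.1051,  0.05  ]), array([ 0.4892, -0.1817,  0.05  ]), array([ 0.4717, -0.1891,  0.05  ])] [ 0.4655 -0.1473  0.05  ] [np.float64(111.46890585883737), np.float64(111.49764655604967)] 0.08144291479414778
cam in tool [ 0.0701 -0.0001 -0.158 ] 
 [[ 0.0006 -0.9649 -0.2625]
 [ 1.      0.0006  0.    ]
 [ 0.0001 -0.2625  0.9649]]
```

```bash
cat >> h.py <<'E'
from scipy.spatial.transform import Rotation as Ro
def go(x,y,z,yaw):
    "row from current measured pose to a tool-down pose"
    o=get_obs(); R=Ro.from_euler("xyz",o["orientation"],degrees=True)
    d=R.inv().apply(np.array([x,y,z])-o["tool_pos"])*1000
    r=(R.inv()*Ro.from_euler("xyz",[180,0,yaw],degrees=True)).as_rotvec(degrees=True)
    print("d",d.round(1),"a",r.round(2))
def st():
    o=get_obs(); print(round(o["clock"],2),o["tool_pos"],o["orientation"],"F",o["force"],"M",o["moment"],o["opening"],o["joint_pos"].round(1))
E
python3 - <<'E'
from h import *
a=snapshot("scene")
print(atz(a,(405,82),0))
go(.476,.213,.26,-97.4); st()
E
```

```text
[0.3639 0.5535 0.    ]
d [392.9 332.1 -33.4] a [-0.    0.   80.39]
2.15 [0.1974 0.6455 0.2266] [-179.9988   -0.0001  -17.0051] F [ 0.0663  0.5723 -0.9597] M [-0.0558 -0.011   0.0349] 0.08752078173465858 [ 89.5  20.5   0.7   0.  -70.1 -16.5]
```

```bash
python3 -m inch '[{"dx":393,"dy":332,"dz":-53,"az":80.4,"fingers":87},{"dx":393,"dy":332,"dz":-53,"az":80.4,"fingers":87},{"dx":393,"dy":332,"dz":-53,"az":80.4,"fingers":87},{"dx":393,"dy":332,"dz":-53,"az":80.4,"fingers":87},{"dx":393,"dy":332,"dz":-53,"az":80.4,"fingers":87},{"dx":393,"dy":332,"dz":-53,"az":80.4,"fingers":87},{"dx":393,"dy":332,"dz":-53,"az":80.4,"fingers":87},{"dx":393,"dy":332,"dz":-53,"az":80.4,"fingers":87}]'
python3 -m inch '[{"dz":0,"fingers":87},{"dz":0,"fingers":87}]'
python3 - <<'E'
from h import *
st(); go(.476,.213,.26,-97.4)
E
```

```text
2.15 [0.1974 0.6455 0.2266] [-179.9988   -0.0001  -17.0051] F [ 0.0663  0.5723 -0.9597] M [-0.0558 -0.011   0.0349] 0.08752078173465858 [ 89.5  20.5   0.7   0.  -70.1 -16.5]
d [392.9 332.1 -33.4] a [-0.    0.   80.39]$[0]: bad value
$[0]: bad value
```

```bash
python3 -m inch '[{"ax":0,"ay":0,"az":80.4,"dx":393,"dy":332,"dz":-53,"fingers":87},{"ax":0,"ay":0,"az":80.4,"dx":393,"dy":332,"dz":-53,"fingers":87},{"ax":0,"ay":0,"az":80.4,"dx":393,"dy":332,"dz":-53,"fingers":87},{"ax":0,"ay":0,"az":80.4,"dx":393,"dy":332,"dz":-53,"fingers":87},{"ax":0,"ay":0,"az":80.4,"dx":393,"dy":332,"dz":-53,"fingers":87},{"ax":0,"ay":0,"az":80.4,"dx":393,"dy":332,"dz":-53,"fingers":87},{"ax":0,"ay":0,"az":80.4,"dx":393,"dy":332,"dz":-53,"fingers":87},{"ax":0,"ay":0,"az":80.4,"dx":393,"dy":332,"dz":-53,"fingers":87}]'
python3 - <<'E'
from h import *
st(); go(.476,.213,.26,-97.4)
E
```

```text
clock: 3.15
tool_pos: [0.4676, 0.2257, 0.2785]
orientation: [-180.0, 0.0, -97.6]
force: [0.6, 0.8, 0.3]
opening: 0.0873
3.15 [0.4676 0.2257 0.2785] [-179.9565    0.0496  -97.6268] F [0.6214 0.8425 0.3244] M [ 0.1861 -0.2226 -0.0038] 0.08729366344273716 [ 47.4   3.9 -14.    0.  -72.  -55.1]
d [11.5 -9.9 18.5] a [-0.04  0.05 -0.23]
```

```bash
python3 -m inch '[{"ax":0,"ay":0,"az":0,"dx":11,"dy":-10,"dz":18,"fingers":87},{"ax":0,"ay":0,"az":0,"dx":11,"dy":-10,"dz":18,"fingers":87},{"ax":0,"ay":0,"az":0,"dx":11,"dy":-10,"dz":18,"fingers":87}]'
python3 - <<'E'
from h import *
import pickle
w=snapshot("wrist"); pickle.dump(w,open("w1.pkl","wb"));st()
cv2.imwrite("pics/w1.png",w["image"][:,:,::-1])
for t in ["key_handle","notch"]:
  for d in landmark_of(t,"wrist"): print(t,d["score"],d["position"],atz(w,d["position"],.139 if t[0]=="k" else .125))
E
```

```text
clock: 3.52
tool_pos: [0.4754, 0.2156, 0.2602]
orientation: [-180.0, 0.0, -97.4]
force: [0.3, 0.0, -0.7]
opening: 0.0868
3.58 [0.4753 0.216  0.2604] [-179.9642    0.0292  -97.3502] F [ 0.6572 -0.0903  1.3138] M [ 0.0837 -0.0574  0.0394] 0.08708820263827273 [ 46.    4.8 -15.4   0.  -69.8 -53.4]
key_handle 0.75 [318.0, 236.8] [0.4752 0.2193 0.139 ]
notch 0.97 [317.6, 232.7] [0.4755 0.2196 0.125 ]
```

View pics/w1.png

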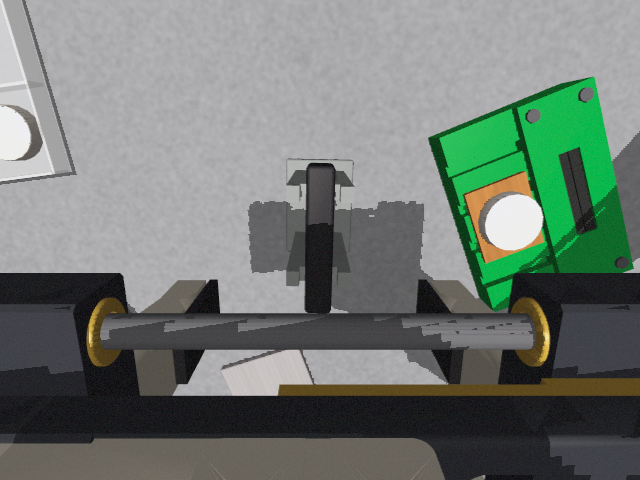

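Run:
```python
from h import *
import pickle
w=pickle.load(open("w1.pkl","rb"))
a=snapshot("scene");b=snapshot("top")
e=[atz(w,p,.153) for p in [(320.5,164),(317.5,312)]]
print(e,np.mean(e,0),np.linalg.norm(e[0]-e[1]),np.degrees(np.arctan2(*(e[1]-e[0])[[1,0]])))
print(tri([(w,(318,236.8)),(a,(413.3,129.9)),(b,(122.9,193.1))]))
T=lambda u,v:(60+u/2.5-.3,130+v/2.5-.3); S=lambda u,v:(310+u/2.5-.3,95+v/2.5-.3)
print(tri([(w,(320.5,164)),(a,S(229,122)),(b,T(226,165))]),tri([(w,(317.5,312)),(a,S(286,45)),(b,T(74,143))]))
```

```text
[array([0.4666, 0.1655, 0.153 ]), array([0.4825, 0.2732, 0.153 ])] [0.4745 0.2193 0.153 ] 0.10883021302322878 81.57848959768558
(array([0.4753, 0.219 , 0.1374]), [np.float64(0.6663725027350136), np.float64(3.8932235997620612), np.float64(4.199214377167403)])
(array([0.4674, 0.1656, 0.1385]), [np.float64(1.3078328041779395), np.float64(1.4312377221552013), np.float64(2.016033303995453)]) (array([0.4831, 0.2756, 0.1481]), [np.float64(0.3322913309493149), np.float64(1.6239401496249941), np.float64(1.300123870735576)])
```

Run:
```python
from h import *
go(.4748,.2193,.120,-98)
```

```text
d [ -3.1   0.9 140.2] a [-0.03  0.03  0.67]
```

```bash
python3 -m inch '[{"ax":0,"ay":0,"az":0.6,"dx":-3,"dy":0,"dz":60,"fingers":87},{"ax":0,"ay":0,"az":0.6,"dx":-3,"dy":0,"dz":110,"fingers":87},{"ax":0,"ay":0,"az":0.6,"dx":-3,"dy":0,"dz":140,"fingers":87},{"ax":0,"ay":0,"az":0.6,"dx":-3,"dy":0,"dz":140,"fingers":87},{"ax":0,"ay":0,"az":0.6,"dx":-3,"dy":0,"dz":140,"fingers":87}]'
python3 - <<'E'
from h import *
w=snapshot("wrist");st()
cv2.imwrite("pics/w2.png",w["image"][:,:,::-1])
E
```

```text
clock: 4.4
tool_pos: [0.4765, 0.2191, 0.1212]
orientation: [-179.9, 0.1, -98.0]
force: [1.1, -0.0, -0.3]
opening: 0.0873
4.45 [0.4767 0.2192 0.1216] [-179.8899    0.1097  -97.9617] F [ 0.3877 -0.339  -0.531 ] M [ 0.1207 -0.1197  0.0126] 0.08696185792192367 [ 46.2  11.9 -26.5   0.  -51.4 -54.1]
```

View pics/w2.png

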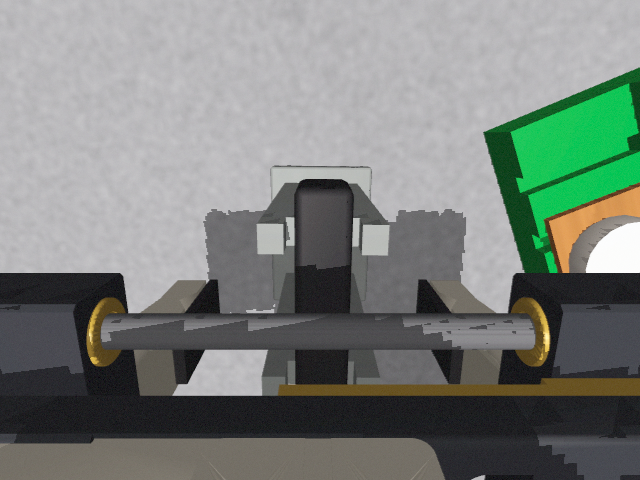

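```bash
python3 -m inch '[{"ax":0,"ay":0,"az":0,"dx":0,"dy":1.5,"dz":1,"fingers":87},{"ax":0,"ay":0,"az":0,"dx":0,"dy":1.5,"dz":1,"fingers":10},{"ax":0,"ay":0,"az":0,"dx":0,"dy":1.5,"dz":1,"fingers":10},{"ax":0,"ay":0,"az":0,"dx":0,"dy":1.5,"dz":1,"fingers":10},{"ax":0,"ay":0,"az":0,"dx":0,"dy":1.5,"dz":1,"fingers":10},{"ax":0,"ay":0,"az":0,"dx":0,"dy":1.5,"dz":1,"fingers":10},{"ax":0,"ay":0,"az":0,"dx":0,"dy":1.5,"dz":1,"fingers":10},{"ax":0,"ay":0,"az":0,"dx":0,"dy":1.5,"dz":1,"fingers":10}]'
python3 - <<'E'
from h import *
w=snapshot("wrist");st()
cv2.imwrite("pics/w3.png",w["image"][:,:,::-1])
E
```

```text
clock: 5.45
tool_pos: [0.4743, 0.2184, 0.1188]
orientation: [180.0, -0.0, -98.0]
force: [-1.1, -0.2, 0.4]
opening: 0.0225
5.5 [0.4743 0.2184 0.1188] [-179.9956    0.0015  -98.0038] F [ 0.3965  0.5695 -1.2924] M [ 0.0659 -0.0247 -0.0036] 0.019816176697661402 [ 46.3  11.9 -26.9   0.  -51.2 -54.3]
```

View pics/w3.png

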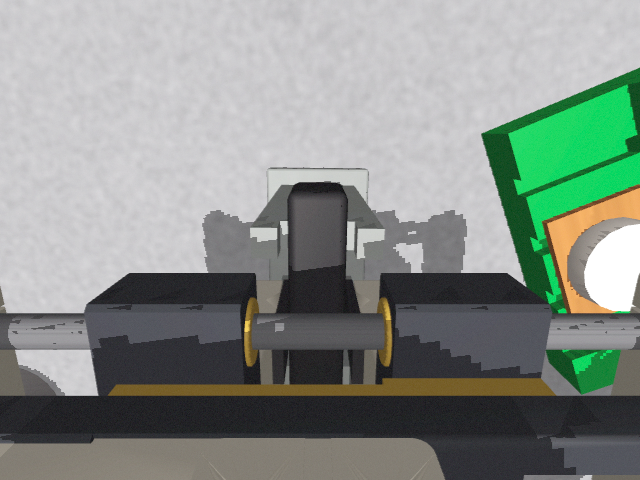

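```bash
python3 -m inch '[{"ax":0,"ay":0,"az":0,"dx":0,"dy":0,"dz":0,"fingers":10},{"ax":0,"ay":0,"az":0,"dx":0,"dy":0,"dz":-20,"fingers":10},{"ax":0,"ay":0,"az":0,"dx":0,"dy":0,"dz":-50,"fingers":10},{"ax":0,"ay":0,"az":0,"dx":0,"dy":0,"dz":-95,"fingers":10},{"ax":0,"ay":0,"az":0,"dx":0,"dy":0,"dz":-145,"fingers":10},{"ax":0,"ay":0,"az":0,"dx":0,"dy":0,"dz":-150,"fingers":10},{"ax":0,"ay":0,"az":0,"dx":0,"dy":0,"dz":-150,"fingers":10}]'
python3 - <<'E'
from h import *
st()
w=snapshot("wrist")
cv2.imwrite("pics/w4.png",w["image"][:,:,::-1])
a=snapshot("scene");cv2.imwrite("pics/s4.png",cv2.resize(a["image"][60:260,280:480,::-1],None,fx=3,fy=3))
go(.54,-.12,.265,-158.7)
E
```

```text
clock: 6.38
tool_pos: [0.4737, 0.2183, 0.2682]
orientation: [179.9, 0.0, -98.0]
force: [-0.1, 0.9, -3.5]
opening: 0.0196
6.38 [0.4737 0.2183 0.2682] [179.95    0.006 -98.02 ] F [-0.1412  0.9252 -3.453 ] M [ 0.058  -0.071  -0.0099] 0.019649502028894247 [ 46.3   4.5 -14.6  -0.  -70.9 -54.3]
d [ 325.3 -113.1    2.4] a [ 0.06 -0.17 60.68]
```

View pics/s4.png

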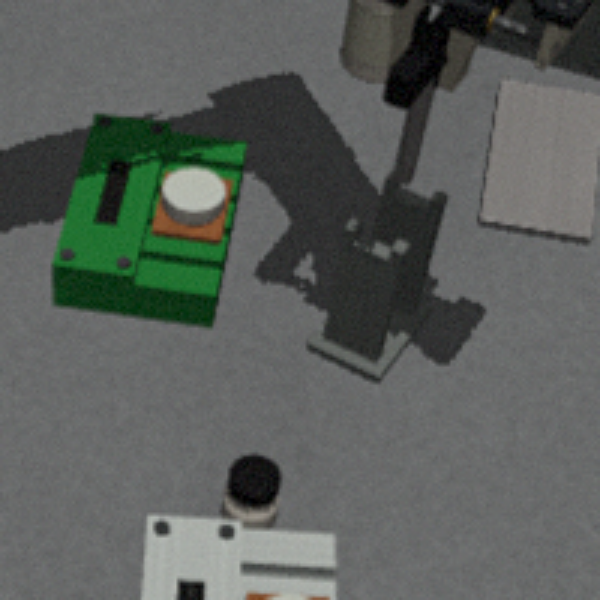

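View pics/w4.png

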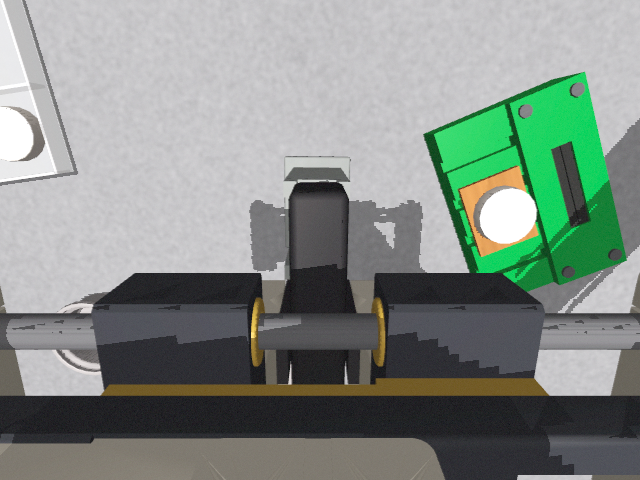

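```bash
python3 -m inch '[{"ax":0,"ay":0,"az":10,"dx":45,"dy":-16,"dz":0,"fingers":10},{"ax":0,"ay":0,"az":20,"dx":95,"dy":-33,"dz":0,"fingers":10},{"ax":0,"ay":0,"az":30,"dx":150,"dy":-52,"dz":0,"fingers":10},{"ax":0,"ay":0,"az":40,"dx":205,"dy":-71,"dz":0,"fingers":10},{"ax":0,"ay":0,"az":50,"dx":260,"dy":-90,"dz":0,"fingers":10},{"ax":0,"ay":0,"az":60,"dx":305,"dy":-106,"dz":0,"fingers":10},{"ax":0,"ay":0,"az":60.7,"dx":325,"dy":-113,"dz":0,"fingers":10},{"ax":0,"ay":0,"az":60.7,"dx":325,"dy":-113,"dz":0,"fingers":10}]'
python3 -m inch '[{"ax":0,"ay":0,"az":0,"dx":0,"dy":0,"dz":0,"fingers":10}]'
python3 - <<'E'
from h import *
import pickle
st()
w=snapshot("wrist");pickle.dump(w,open("w5.pkl","wb"))
cv2.imwrite("pics/w5.png",w["image"][:,:,::-1])
for d in landmark_of("slot_mouth","wrist"): print(d["score"],d["position"],atz(w,d["position"],.05))
for d in trace("slot_mouth","wrist"): print(d["score"],d["bbox"])
E
```

```text
clock: 7.48
tool_pos: [0.5402, -0.1206, 0.2667]
orientation: [179.9, -0.2, -158.9]
force: [-0.3, 0.2, -3.1]
opening: 0.0199
clock: 7.6
tool_pos: [0.5404, -0.1189, 0.2676]
orientation: [180.0, -0.1, -158.7]
force: [-0.1, 0.3, -2.1]
opening: 0.0198
7.6 [ 0.5404 -0.1189  0.2676] [ 179.9535   -0.1118 -158.702 ] F [-0.0562  0.2968 -2.1036] M [ 0.0672 -0.147   0.0377] 0.019763538488702662 [  7.9   7.7 -11.   -0.  -71.3 -76.6]
0.67 [315.9, 118.2] [ 0.4613 -0.1508  0.05  ]
0.6 [635.9, 121.7, 7.5, 32.2]
0.56 [317.9, 152.8, 211.9, 149.3]
```

View pics/w5.png

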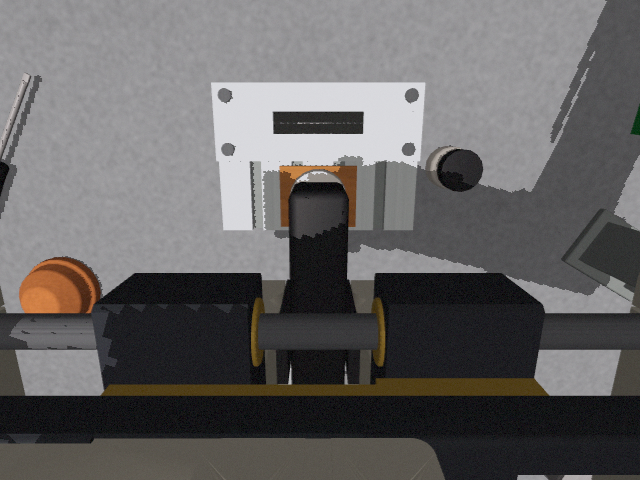

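Run:
```python
from h import *
import pickle
w=pickle.load(open("w5.pkl","rb"))
im=w["image"]
cv2.imwrite("pics/w5z.png",cv2.resize(im[70:250,200:440,::-1],None,fx=3.3,fy=3.3,interpolation=cv2.INTER_NEAREST))
g=cv2.cvtColor(im,cv2.COLOR_RGB2GRAY)
m=(g[100:148,260:380]<120).astype(np.uint8)
n,l,s,c=cv2.connectedComponentsWithStats(m); i=1+np.argmax(s[1:,4]); cnt=cv2.findContours((l==i).astype(np.uint8),0,2)[0][0]
r=cv2.minAreaRect(cnt+np.array([260,100])); print(s[i],r)
box=cv2.boxPoints(r); W=np.array([atz(w,p,.05) for p in box]); print(box,W,W.mean(0))
for k in range(4):
    d=W[(k+1)%4]-W[k]; print(np.linalg.norm(d),np.degrees(np.arctan2(d[1],d[0])))
a=snapshot("scene");b=snapshot("top");c=box.mean(0)
S=lambda u,v:(310+u/2.5-.3,95+v/2.5-.3);T=lambda u,v:(60+u/2.5-.3,130+v/2.5-.3)
print(tri([(w,c),(a,S(83.2,438.7)),(b,T(637.7,186.2))]))
```

```text
[  13   12   91   22 1967] ((318.0, 122.5), (21.0, 90.0), 90.0)
[[273. 112.]
 [363. 112.]
 [363. 133.]
 [273. 133.]] [[ 0.4706 -0.1896  0.05  ]
 [ 0.4404 -0.1123  0.05  ]
 [ 0.4576 -0.105   0.05  ]
 [ 0.4882 -0.1834  0.05  ]] [ 0.4642 -0.1476  0.05  ]
0.0829644792068877 111.33228407458655
0.018677900401106482 23.07830839956441
0.08409465433257858 -68.67019909052001
0.018674014649971895 -160.38947091832682
(array([ 0.4642, -0.1476,  0.0478]), [np.float64(0.09704173552536266), np.float64(1.365413491581603), np.float64(1.269295411403388)])
```

View pics/w5z.png

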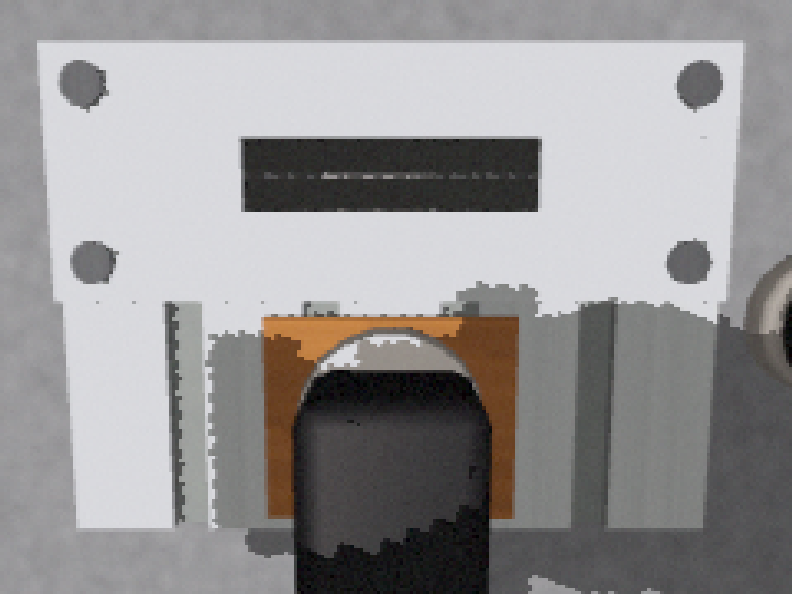

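Run:
```python
from h import *
import pickle
w=pickle.load(open("w5.pkl","rb"))
o=get_obs();t=o["tool_pos"];R=Ro.from_euler("xyz",o["orientation"],degrees=True)
for r in (182,183,184): print(R.inv().apply(atz(w,(319,r),t[2]+.0342)-t))
w=snapshot("wrist")
a=snapshot("scene");tip=R.apply([-.001,0,.0988])+t;print("tip",tip,proj(a,[tip,R.apply([-.001,0,.083])+t,R.apply([.0,0,-.006])+t]))
im=a["image"].copy();cv2.imwrite("pics/s5.png",cv2.resize(im[180:330,300:460,::-1],None,fx=4,fy=4,interpolation=cv2.INTER_CUBIC))
```

```text
[ 0.0568  0.0006 -0.0342]
[ 0.0565  0.0006 -0.0342]
[ 0.0562  0.0006 -0.0342]
tip [ 0.5418 -0.118   0.17  ] [[389.5615 240.8499]
 [390.7062 236.153 ]
 [397.2463 206.8903]]
```

View pics/s5.png

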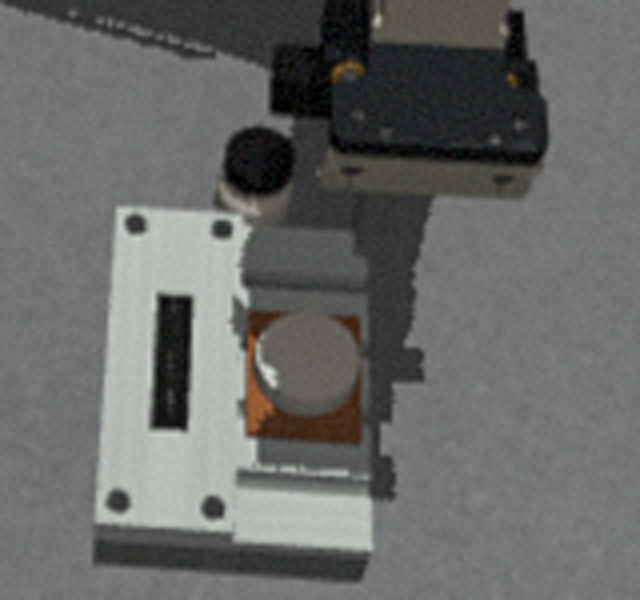

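Run:
```python
from h import *
st();go(.4539,-.1205,.160,-158.7)
```

```text
7.95 [ 0.5409 -0.1186  0.269 ] [-179.9958    0.0179 -158.6524] F [-0.6478  0.2071 -3.2203] M [ 0.0306 -0.1182  0.0011] 0.019729192133853744 [  7.9   7.6 -11.   -0.  -71.4 -76.5]
d [ 81.8  30.  108.9] a [-0.    0.02  0.05]
```

```bash
python3 -m inch '[{"ax":0,"ay":0,"az":0,"dx":40,"dy":15,"dz":5,"fingers":10},{"ax":0,"ay":0,"az":0,"dx":75,"dy":27,"dz":30,"fingers":10},{"ax":0,"ay":0,"az":0,"dx":81.8,"dy":30,"dz":70,"fingers":10},{"ax":0,"ay":0,"az":0,"dx":81.8,"dy":30,"dz":100,"fingers":10},{"ax":0,"ay":0,"az":0,"dx":81.8,"dy":30,"dz":109,"fingers":10},{"ax":0,"ay":0,"az":0,"dx":81.8,"dy":30,"dz":109,"fingers":10},{"ax":0,"ay":0,"az":0,"dx":81.8,"dy":30,"dz":109,"fingers":10}]'
python3 - <<'E'
from h import *
st();go(.4539,-.1205,.160,-158.7)
w=snapshot("wrist");cv2.imwrite("pics/w6.png",w["image"][:,:,::-1])
a=snapshot("scene")
im=a["image"].copy();cv2.imwrite("pics/s6.png",cv2.resize(im[180:330,290:450,::-1],None,fx=4,fy=4,interpolation=cv2.INTER_CUBIC))
E
```

```text
clock: 8.82
tool_pos: [0.4549, -0.1209, 0.161]
orientation: [-180.0, 0.1, -158.7]
force: [0.4, -0.4, -2.6]
opening: 0.0198
8.82 [ 0.4549 -0.1209  0.161 ] [-179.9566    0.0997 -158.6858] F [ 0.4312 -0.3513 -2.6117] M [ 0.0354 -0.1363  0.055 ] 0.019833841553683385 [  9.2   4.3 -29.8   0.  -55.8 -77.9]
d [0.8 0.7 1. ] a [-0.04  0.1   0.01]
```

View pics/w6.png

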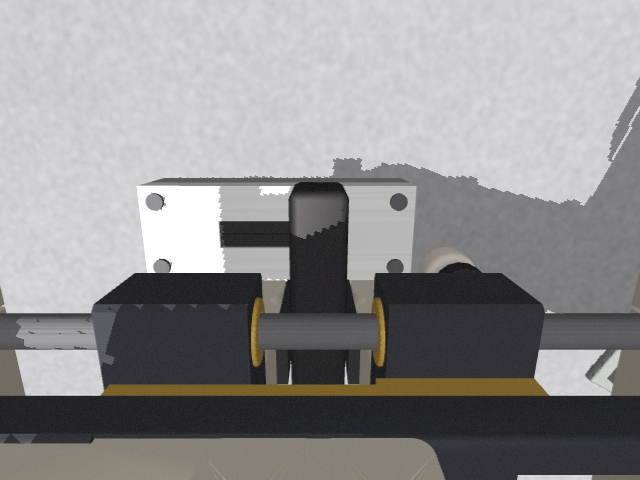

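View pics/s6.png

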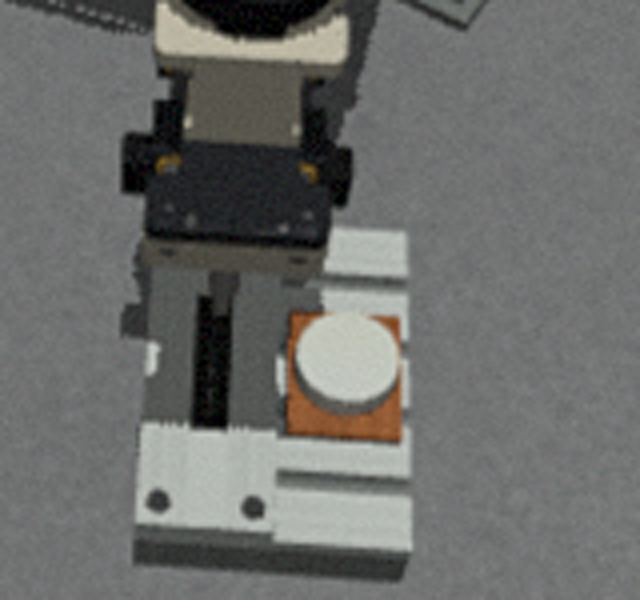

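Run:
```python
from h import *
w=snapshot("wrist");a=snapshot("scene")
o=get_obs();t=o["tool_pos"];R=Ro.from_euler("xyz",o["orientation"],degrees=True)
for p in [(220,221),(220,234),(220,247),(289,234)]: 
    q=atz(w,p,.05);print(p,q,R.inv().apply(q-t)*1000)
for x in (-8,0,8):
  for z in (60,80,84,99): print(x,z,(proj(a,R.apply([x/1000,0,z/1000])+t)[0]-[290,180])*4)
```

```text
(220, 221) [ 0.4694 -0.189   0.05  ] [ 10.8244 -68.9553 110.4912]
(220, 234) [ 0.4785 -0.1862  0.05  ] [  1.2993 -69.5823 110.5033]
(220, 247) [ 0.4878 -0.1832  0.05  ] [ -8.4019 -70.2209 110.5156]
(289, 234) [ 0.4605 -0.1402  0.05  ] [  1.3423 -20.1879 110.4874]
-8 60 [233.8236 262.5761]
-8 80 [231.3784 283.5584]
-8 84 [230.8989 287.6724]
-8 99 [229.1287 302.8632]
0 60 [218.2833 261.5947]
0 80 [216.0939 282.5866]
0 84 [215.6646 286.7026]
0 99 [214.0795 301.9006]
8 60 [202.7527 260.6138]
8 80 [200.8188 281.6155]
8 84 [200.4396 285.7334]
8 99 [199.0395 300.9385]
```

Run:
```python
from h import *
im=cv2.imread("pics/s6.png")[230:330,130:300]
cv2.imwrite("pics/s6z.png",cv2.resize(cv2.convertScaleAbs(im,alpha=2.5),None,fx=4.5,fy=4.5))
```

```text
(no output)
```

View pics/s6z.png

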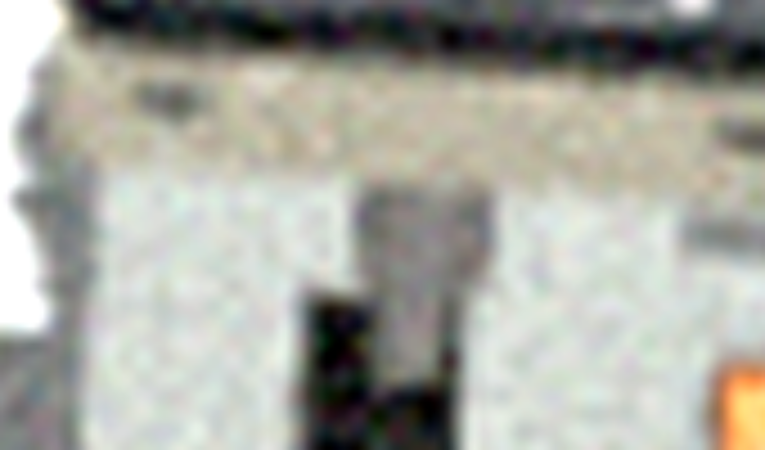

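Run:
```python
from h import *
a=snapshot("scene")
o=get_obs();t=o["tool_pos"];R=Ro.from_euler("xyz",o["orientation"],degrees=True)
P=lambda u,v:(290+(130+u/4.5)/4-.4,180+(230+v/4.5)/4-.4)
for n,p,z in [("blade end",P(407,385),t[2]-.0988),("blade top",P(415,285),t[2]-.0838),("shaft",P(424,230),t[2]-.075),("slotL",P(304,385),.05),("slotR",P(457,385),.05),("slotL",P(304,340),.05),("slotR",P(459,340),.05)]:
    print(n,R.inv().apply(atz(a,p,z)-t)*1000)
```

```text
blade end [-2.973  -7.3931 98.805 ]
blade top [-2.8724 -2.9835 83.8037]
shaft [-3.3254 -0.9919 75.0036]
slotL [  8.8755  -1.1315 110.3321]
slotR [ -9.3149   0.2601 110.3496]
slotL [  9.1542   5.1921 110.3301]
slotR [ -9.3359   6.6071 110.3479]
```

```bash
python3 -m inch '[{"ax":0,"ay":0,"az":0,"dx":2.4,"dy":1,"dz":0,"fingers":10},{"ax":0,"ay":0,"az":0,"dx":2.4,"dy":1,"dz":10,"fingers":10},{"ax":0,"ay":0,"az":0,"dx":2.4,"dy":1,"dz":20,"fingers":10},{"ax":0,"ay":0,"az":0,"dx":2.4,"dy":1,"dz":25,"fingers":10},{"ax":0,"ay":0,"az":0,"dx":2.4,"dy":1,"dz":27,"fingers":10},{"ax":0,"ay":0,"az":0,"dx":2.4,"dy":1,"dz":27,"fingers":10}]'
python3 - <<'E'
from h import *
st()
E
```

```text
clock: 9.82
tool_pos: [0.4512, -0.1209, 0.1327]
orientation: [-180.0, -0.0, -158.7]
force: [0.6, 0.4, -3.2]
opening: 0.0201
9.82 [ 0.4512 -0.1209  0.1327] [-179.9995   -0.0181 -158.7025] F [ 0.6266  0.3773 -3.2293] M [ 0.0483 -0.1644  0.0098] 0.020095945404236367 [  9.2   5.9 -32.3   0.  -51.8 -78. ]
```

```bash
python3 -m inch '[{"ax":0,"ay":0,"az":0,"dx":0,"dy":0,"dz":2,"fingers":10},{"ax":0,"ay":0,"az":0,"dx":0,"dy":0,"dz":3,"fingers":10},{"ax":0,"ay":0,"az":0,"dx":0,"dy":0,"dz":4,"fingers":10},{"ax":0,"ay":0,"az":0,"dx":0,"dy":0,"dz":4,"fingers":10}]'
python3 - <<'E'
from h import *
st()
E
```

```text
clock: 10.32
tool_pos: [0.4512, -0.1209, 0.1288]
orientation: [-180.0, 0.0, -158.7]
force: [0.0, -0.0, -3.1]
opening: 0.0199
10.32 [ 0.4512 -0.1209  0.1288] [-179.9993    0.0051 -158.7103] F [ 0.0079 -0.0318 -3.136 ] M [ 0.0801 -0.2019  0.0301] 0.019926244165148106 [  9.2   6.1 -32.6  -0.  -51.3 -78. ]
```

```bash
python3 -m inch '[{"ax":0,"ay":0,"az":0,"dx":0,"dy":0,"dz":0.7,"fingers":10},{"ax":0,"ay":0,"az":0,"dx":0,"dy":0,"dz":1.4,"fingers":10},{"ax":0,"ay":0,"az":0,"dx":0,"dy":0,"dz":1.4,"fingers":10}]'
python3 -m inch '[{"ax":0,"ay":0,"az":0,"dx":0,"dy":0,"dz":0.6,"fingers":10},{"ax":0,"ay":0,"az":0,"dx":0,"dy":0,"dz":1.2,"fingers":10},{"ax":0,"ay":0,"az":0,"dx":0,"dy":0,"dz":1.2,"fingers":10}]'
python3 - <<'E'
from h import *
st()
E
```

```text
clock: 10.7
tool_pos: [0.4518, -0.1209, 0.1287]
orientation: [-180.0, 0.1, -158.7]
force: [-3.4, 2.3, 10.6]
opening: 0.0196
clock: 11.08
tool_pos: [0.4528, -0.1209, 0.1286]
orientation: [-179.9, 0.2, -158.6]
force: [-4.3, 2.3, 17.1]
opening: 0.02
11.07 [ 0.4528 -0.1209  0.1286] [-179.8976    0.18   -158.6438] F [-4.2644  2.2764 17.0634] M [ 1.2586  1.703  -0.0528] 0.01997598162555021 [  9.3   6.2 -32.6   0.1 -51.  -78. ]
```

```bash
python3 -m inch '[{"ax":0,"ay":0,"az":0,"dx":0,"dy":-1.5,"dz":-0.8,"fingers":10},{"ax":0,"ay":0,"az":0,"dx":0,"dy":-3,"dz":-0.8,"fingers":10},{"ax":0,"ay":0,"az":0,"dx":0,"dy":-4.5,"dz":-0.8,"fingers":10},{"ax":0,"ay":0,"az":0,"dx":0,"dy":-6,"dz":-0.8,"fingers":10}]'
python3 - <<'E'
from h import *
st()
E
```

```text
clock: 11.58
tool_pos: [0.4546, -0.1258, 0.1285]
orientation: [-180.0, 0.2, -158.7]
force: [-2.2, 3.3, 11.1]
opening: 0.0196
11.57 [ 0.4546 -0.1258  0.1285] [-179.9852    0.1698 -158.6809] F [-2.24   3.299 11.065] M [1.8769 0.8652 0.0185] 0.019584283241088307 [  8.5   6.5 -32.2  -0.  -51.1 -77.2]
```

```bash
python3 -m inch '[{"ax":0,"ay":0,"az":0,"dx":0,"dy":-2,"dz":0,"fingers":10},{"ax":0,"ay":0,"az":0,"dx":0,"dy":-4,"dz":0,"fingers":10},{"ax":0,"ay":0,"az":0,"dx":0,"dy":-6,"dz":0,"fingers":10}]'
python3 -c "
from h import *
st()"
```

```text
clock: 11.95
tool_pos: [0.4569, -0.1316, 0.1285]
orientation: [-180.0, 0.2, -158.7]
force: [-2.3, 5.5, 11.8]
opening: 0.0202
11.95 [ 0.4569 -0.1316  0.1285] [-179.9667    0.1754 -158.6748] F [-2.3229  5.4941 11.761 ] M [2.8302 1.0048 0.0127] 0.02016633273062921 [  7.7   6.9 -31.8  -0.  -51.2 -76.4]
```

```bash
python3 -m inch '[{"ax":0,"ay":0,"az":0,"dx":0,"dy":-2,"dz":0,"fingers":10},{"ax":0,"ay":0,"az":0,"dx":0,"dy":-4,"dz":0,"fingers":10},{"ax":0,"ay":0,"az":0,"dx":0,"dy":-6,"dz":0,"fingers":10}]'
python3 -c "
from h import *
st()"
```

```text
clock: 12.32
tool_pos: [0.459, -0.1369, 0.1285]
orientation: [-180.0, 0.2, -158.7]
force: [-3.6, 6.0, 12.2]
opening: 0.02
12.32 [ 0.459  -0.1369  0.1285] [-179.9927    0.1784 -158.6866] F [-3.5724  5.9518 12.2167] M [ 3.3216  1.1969 -0.0065] 0.02004205961524692 [  7.    7.2 -31.4  -0.  -51.3 -75.6]
```

```bash
python3 -m inch '[{"ax":0,"ay":0,"az":0,"dx":0,"dy":-2,"dz":0,"fingers":10},{"ax":0,"ay":0,"az":0,"dx":0,"dy":-4,"dz":0,"fingers":10},{"ax":0,"ay":0,"az":0,"dx":0,"dy":-6,"dz":0,"fingers":10}]'
python3 -c "
from h import *
st()"
```

```text
clock: 12.7
tool_pos: [0.4612, -0.1426, 0.1284]
orientation: [-180.0, 0.2, -158.7]
force: [-1.5, 5.3, 10.5]
opening: 0.0203
12.7 [ 0.4612 -0.1426  0.1284] [-179.9838    0.173  -158.684 ] F [-1.4872  5.3351 10.4598] M [2.9059 0.9299 0.0152] 0.020345274113140577 [  6.2   7.6 -30.9  -0.  -51.3 -74.9]
```

```bash
python3 -m inch '[{"ax":0,"ay":0,"az":0,"dx":0,"dy":-2,"dz":0,"fingers":10},{"ax":0,"ay":0,"az":0,"dx":0,"dy":-4,"dz":0,"fingers":10},{"ax":0,"ay":0,"az":0,"dx":0,"dy":-6,"dz":0,"fingers":10}]'
python3 -c "
from h import *
st()"
```

```text
clock: 13.08
tool_pos: [0.4633, -0.1483, 0.1283]
orientation: [-180.0, 0.2, -158.7]
force: [-1.6, 4.6, 7.7]
opening: 0.0199
13.07 [ 0.4633 -0.1483  0.1283] [-179.9853    0.161  -158.6849] F [-1.6385  4.5606  7.6523] M [2.5192 0.6758 0.0441] 0.01991056048492397 [  5.5   7.9 -30.5  -0.  -51.4 -74.1]
```

```bash
python3 -m inch '[{"ax":0,"ay":0,"az":0,"dx":0,"dy":-2,"dz":0.4,"fingers":10},{"ax":0,"ay":0,"az":0,"dx":0,"dy":-4,"dz":0.4,"fingers":10},{"ax":0,"ay":0,"az":0,"dx":0,"dy":-6,"dz":0.4,"fingers":10}]'
python3 -c "
from h import *
st()"
```

```text
clock: 13.45
tool_pos: [0.4641, -0.1545, 0.1264]
orientation: [180.0, -0.0, -158.7]
force: [0.0, -0.1, -2.3]
opening: 0.0195
13.45 [ 0.4641 -0.1545  0.1264] [ 179.9928   -0.0189 -158.7084] F [ 0.0448 -0.1328 -2.3312] M [ 0.0692 -0.0828  0.009 ] 0.019549333670433988 [  4.7   8.4 -30.2  -0.  -51.4 -73.4]
```

```bash
python3 -m inch '[{"ax":0,"ay":0,"az":0,"dx":0,"dy":-2,"dz":0,"fingers":10},{"ax":0,"ay":0,"az":0,"dx":0,"dy":-4,"dz":0,"fingers":10},{"ax":0,"ay":0,"az":0,"dx":0,"dy":-5,"dz":0,"fingers":10}]'
python3 -c "
from h import *
st()"
```

```text
clock: 13.82
tool_pos: [0.4652, -0.1582, 0.1261]
orientation: [179.9, -0.1, -158.8]
force: [-1.6, 7.8, 0.4]
opening: 0.0202
13.82 [ 0.4652 -0.1582  0.1261] [ 179.8635   -0.053  -158.7592] F [-1.5822  7.7845  0.3905] M [3.8209 1.18   0.0298] 0.02023767112152444 [  4.1   8.7 -29.9  -0.1 -51.5 -72.8]
```

```bash
python3 -m inch '[{"ax":0,"ay":0,"az":0,"dx":0,"dy":3.5,"dz":0,"fingers":10},{"ax":0,"ay":0,"az":0,"dx":0,"dy":3.5,"dz":3,"fingers":10},{"ax":0,"ay":0,"az":0,"dx":0,"dy":3.5,"dz":6,"fingers":10},{"ax":0,"ay":0,"az":0,"dx":0,"dy":3.5,"dz":8,"fingers":10},{"ax":0,"ay":0,"az":0,"dx":0,"dy":3.5,"dz":8,"fingers":10}]'
python3 -c "
from h import *
st()"
```

```text
clock: 14.45
tool_pos: [0.4646, -0.1558, 0.1182]
orientation: [180.0, -0.0, -158.7]
force: [-1.3, 2.4, -4.1]
opening: 0.0198
14.45 [ 0.4646 -0.1558  0.1182] [ 179.9787   -0.0345 -158.7155] F [-1.2813  2.3827 -4.0837] M [1.0558 0.093  0.0305] 0.01976835292230441 [  4.5   9.1 -30.7  -0.  -50.3 -73.2]
```

```bash
python3 -m inch '[{"ax":0,"ay":0,"az":0,"dx":0,"dy":1,"dz":0,"fingers":10},{"ax":0,"ay":0,"az":5,"dx":0,"dy":1.2,"dz":0,"fingers":10},{"ax":0,"ay":0,"az":10,"dx":0,"dy":1.4,"dz":0,"fingers":10},{"ax":0,"ay":0,"az":15,"dx":0,"dy":1.5,"dz":0,"fingers":10},{"ax":0,"ay":0,"az":20,"dx":-0.1,"dy":1.7,"dz":0,"fingers":10},{"ax":0,"ay":0,"az":25,"dx":-0.2,"dy":1.8,"dz":0,"fingers":10},{"ax":0,"ay":0,"az":30,"dx":-0.3,"dy":2,"dz":0,"fingers":10}]'
python3 -c "
from h import *
st()"
```

```text
clock: 15.32
tool_pos: [0.465, -0.1538, 0.1189]
orientation: [180.0, 0.1, 171.2]
force: [0.7, 1.4, -2.2]
opening: 0.0198
15.32 [ 0.465  -0.1538  0.1189] [179.9992   0.072  171.1535] F [ 0.6566  1.4379 -2.2339] M [ 0.7411 -0.1998  0.1284] 0.019797911966281855 [   4.8    8.9  -30.8    0.   -50.2 -103.6]
```

```bash
python3 -m inch '[{"ax":0,"ay":0,"az":5,"dx":0,"dy":0.2,"dz":0,"fingers":10},{"ax":0,"ay":0,"az":10,"dx":0,"dy":0.4,"dz":0,"fingers":10},{"ax":0,"ay":0,"az":15,"dx":-0.1,"dy":0.5,"dz":0,"fingers":10},{"ax":0,"ay":0,"az":20,"dx":-0.1,"dy":0.7,"dz":0,"fingers":10},{"ax":0,"ay":0,"az":25,"dx":-0.2,"dy":0.8,"dz":0,"fingers":10},{"ax":0,"ay":0,"az":30,"dx":-0.3,"dy":1,"dz":0,"fingers":10}]'
python3 -c "
from h import *
st()"
```

```text
clock: 16.08
tool_pos: [0.4645, -0.1531, 0.1189]
orientation: [-180.0, -0.0, 141.2]
force: [-2.6, 0.1, 1.2]
opening: 0.0196
16.07 [ 0.4645 -0.1531  0.1189] [-179.9587   -0.0048  141.1529] F [-2.622   0.1425  1.16  ] M [0.4491 0.8396 0.1914] 0.01957844334854536 [   4.9    8.9  -30.8    0.   -50.3 -133.7]
```

```bash
python3 -m inch '[{"ax":0,"ay":0,"az":5,"dx":0,"dy":0.2,"dz":0,"fingers":10},{"ax":0,"ay":0,"az":10,"dx":0,"dy":0.4,"dz":0,"fingers":10},{"ax":0,"ay":0,"az":13,"dx":-0.1,"dy":0.5,"dz":0,"fingers":10}]'
python3 -c "
from h import *
st()"
python3 -m inch '[{"ax":0,"ay":0,"az":2,"dx":0,"dy":0.1,"dz":0,"fingers":10},{"ax":0,"ay":0,"az":4,"dx":0,"dy":0.1,"dz":0,"fingers":10}]'
python3 -c "
from h import *
st()"
```

```text
clock: 16.45
tool_pos: [0.4646, -0.1528, 0.1188]
orientation: [-179.9, -0.0, 128.2]
force: [-3.2, 0.8, 1.6]
opening: 0.0199
16.45 [ 0.4646 -0.1528  0.1188] [-179.928    -0.017   128.1857] F [-3.2261  0.7972  1.6094] M [0.5661 1.2659 0.1066] 0.019854774413703334 [   4.9    9.   -30.8    0.   -50.3 -146.7]
clock: 16.7
tool_pos: [0.4648, -0.1527, 0.1188]
orientation: [-179.9, -0.0, 124.2]
force: [-4.2, 1.2, 3.6]
opening: 0.0196
16.7 [ 0.4648 -0.1527  0.1188] [-179.9478   -0.0085  124.227 ] F [-4.1789  1.1824  3.6373] M [0.2945 1.7853 0.1006] 0.019598794678192463 [   4.9    9.   -30.8    0.   -50.3 -150.7]
```

```bash
python3 -m inch '[{"ax":0,"ay":0,"az":2,"dx":0,"dy":0,"dz":0,"fingers":10},{"ax":0,"ay":0,"az":4,"dx":0,"dy":0,"dz":0,"fingers":10}]'
python3 -c "
from h import *
st()"
python3 -m inch '[{"ax":0,"ay":0,"az":2,"dx":0,"dy":0,"dz":0,"fingers":10},{"ax":0,"ay":0,"az":3,"dx":0,"dy":0,"dz":0,"fingers":10}]'
python3 -c "
from h import *
st()"
```

```text
clock: 16.95
tool_pos: [0.465, -0.1527, 0.1187]
orientation: [-180.0, -0.0, 120.2]
force: [-5.4, 1.2, 5.4]
opening: 0.0199
16.95 [ 0.465  -0.1527  0.1187] [-179.9667   -0.0012  120.1826] F [-5.3691  1.166   5.4362] M [0.1631 2.1853 0.1471] 0.019916597354632085 [   4.9    9.   -30.7    0.   -50.3 -154.7]
clock: 17.2
tool_pos: [0.465, -0.1526, 0.1187]
orientation: [-180.0, -0.0, 117.2]
force: [-4.3, 0.6, 5.9]
opening: 0.0199
17.2 [ 0.465  -0.1526  0.1187] [-179.9659   -0.005   117.1933] F [-4.319   0.5664  5.8897] M [0.2741 2.3081 0.0985] 0.019859685749051764 [   4.9    9.   -30.7    0.   -50.3 -157.7]
```

Run:
```python
from h import *
w=snapshot("wrist");cv2.imwrite("pics/w7.png",w["image"][:,:,::-1])
```

```text
(no output)
```

View pics/w7.png

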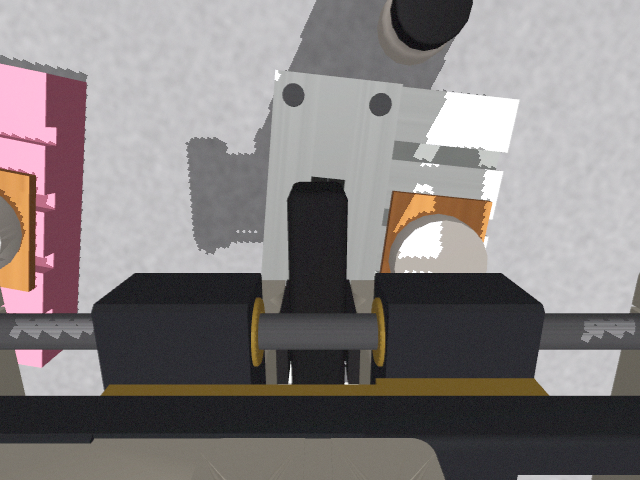

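```bash
python3 -m inch '[{"ax":0,"ay":0,"az":2,"dx":0,"dy":0,"dz":0,"fingers":10},{"ax":0,"ay":0,"az":4,"dx":0,"dy":0,"dz":0,"fingers":10}]'
python3 -c "
from h import *
st(); w=snapshot('wrist'); st(); w=snapshot('wrist'); st()
a=snapshot('scene');cv2.imwrite('pics/s8.png',cv2.resize(a['image'][180:330,290:450,::-1],None,fx=4,fy=4,interpolation=cv2.INTER_CUBIC))
b=snapshot('top');cv2.imwrite('pics/t8.png',cv2.resize(b['image'][130:260,230:400,::-1],None,fx=4,fy=4,interpolation=cv2.INTER_CUBIC))"
```

```text
clock: 17.5
tool_pos: [0.465, -0.1526, 0.1187]
orientation: [-180.0, -0.0, 113.2]
force: [-5.8, 1.1, 5.7]
opening: 0.0199
17.5 [ 0.465  -0.1526  0.1187] [-179.9638   -0.002   113.1771] F [-5.7598  1.0766  5.661 ] M [0.427  2.3407 0.1883] 0.019941112587033787 [   4.9    9.   -30.8    0.   -50.3 -161.7]
17.55 [ 0.465  -0.1526  0.1187] [-179.969    -0.0039  113.0745] F [-6.0981  0.0227  6.052 ] M [0.3841 2.328  0.073 ] 0.019813339508492678 [   4.9    9.   -30.7    0.   -50.3 -161.8]
17.6 [ 0.465  -0.1526  0.1187] [-179.9672   -0.005   113.1826] F [-5.114   0.5329  5.5353] M [0.4398 2.2672 0.1002] 0.019873452514214445 [   4.9    9.   -30.8    0.   -50.3 -161.7]
```

View pics/s8.png

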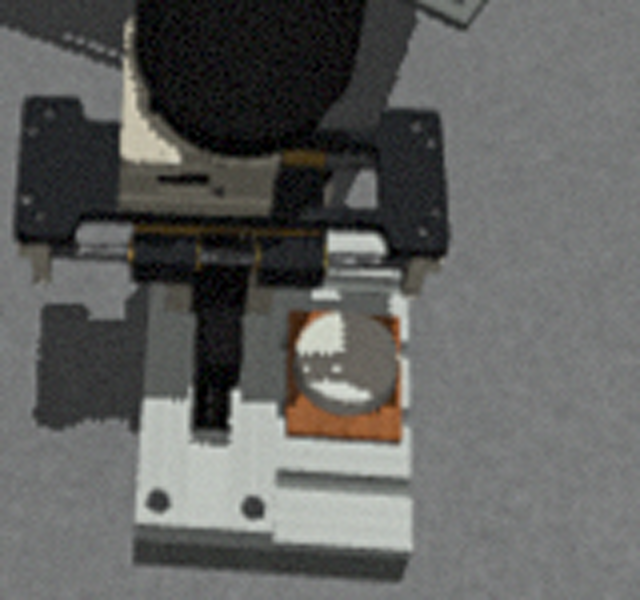

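Run:
```python
from h import *
w=snapshot("wrist");cv2.imwrite("pics/w8.png",w["image"][:,:,::-1])
print(get_obs()["tau"])
a=cv2.imread("pics/w6.png")[150:400,230:410];b=w["image"][150:400,230:410,::-1]
cv2.imwrite("pics/cmp.png",cv2.convertScaleAbs(cv2.resize(np.hstack([a,b]),None,fx=2.2,fy=2.2),alpha=1.8))
```

```text
[  0.2471 -35.1459  25.9314   5.8771   2.3683  -0.126 ]
```

View pics/cmp.png

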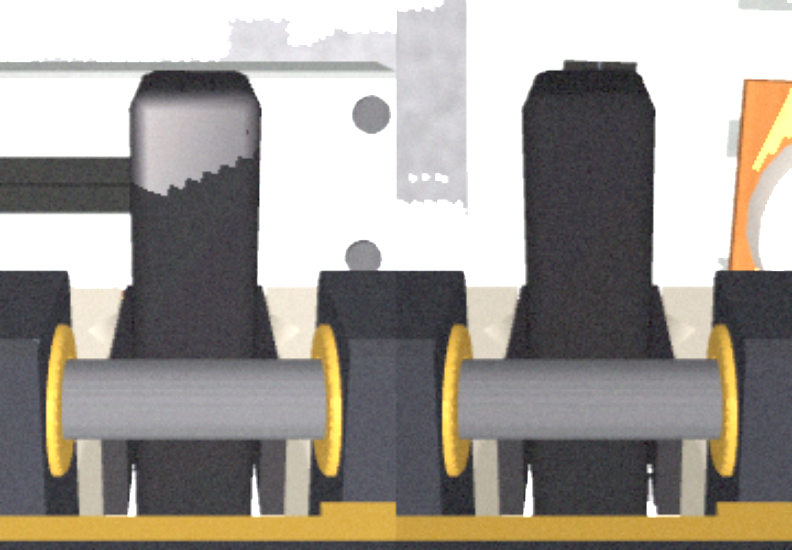

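View pics/t8.png

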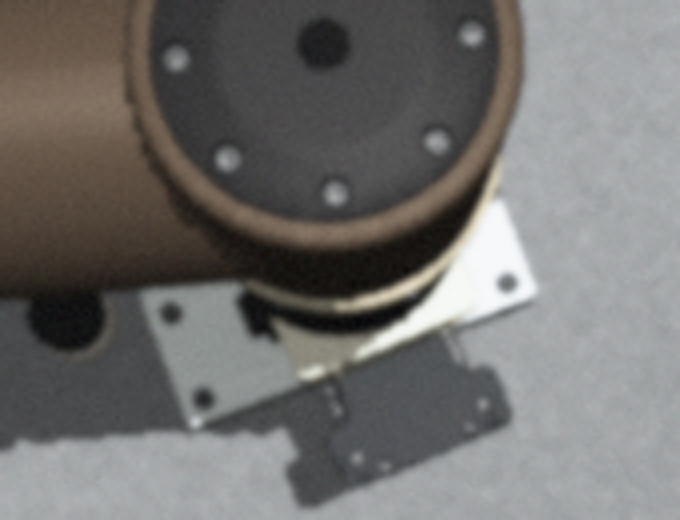

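```bash
python3 -m inch '[{"ax":0,"ay":0,"az":2,"dx":0,"dy":0,"dz":0,"fingers":10},{"ax":0,"ay":0,"az":4,"dx":0,"dy":0,"dz":0,"fingers":10},{"ax":0,"ay":0,"az":6,"dx":0,"dy":0,"dz":0,"fingers":10}]'
cat >> h.py <<'E'
def mz(n=8):
    M=[];t=[];F=[]
    for i in range(n):
        snapshot("wrist"); o=get_obs(); M.append(o["moment"]);t.append(o["tau"][5]);F.append(o["force"])
    print("M",np.mean(M,0),"F",np.mean(F,0),"tau6",np.mean(t),np.std(t)); st()
E
python3 -c "
from h import *
print(get_obs()['tau']);mz()
w=snapshot('wrist');cv2.imwrite('pics/w9.png',w['image'][:,:,::-1])"
```

```text
clock: 18.12
tool_pos: [0.4652, -0.1524, 0.1188]
orientation: [-180.0, -0.0, 107.2]
force: [-5.7, 1.7, 5.9]
opening: 0.0201
[ -0.5079 -35.1151  25.6196   6.1195   2.1488   0.1769]
M [0.7975 2.0885 0.2267] F [-5.0307  2.1324  5.0739] tau6 -0.275844104035059 0.1533731486711493
18.52 [ 0.4653 -0.1524  0.1188] [-179.9991   -0.0035  107.2532] F [-5.4136  2.5881  4.9682] M [0.7902 2.1343 0.2144] 0.019681358902038665 [   4.9    9.   -30.7   -0.   -50.3 -167.7]
```

View pics/w9.png

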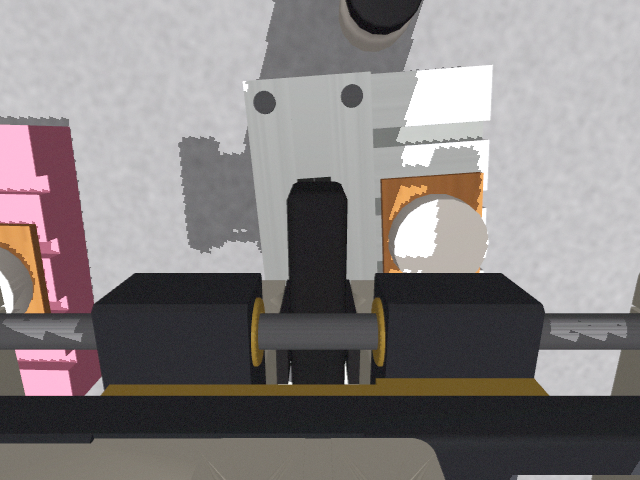

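```bash
python3 -m inch '[{"ax":0,"ay":0,"az":1.5,"dx":0,"dy":0,"dz":0,"fingers":10},{"ax":0,"ay":0,"az":3,"dx":0,"dy":0,"dz":0,"fingers":10},{"ax":0,"ay":0,"az":3,"dx":0,"dy":0,"dz":0,"fingers":10}]'
python3 -c "
from h import *
mz()
w=snapshot('wrist');cv2.imwrite('pics/w10.png',w['image'][:,:,::-1])
a=cv2.imread('pics/w6.png')[150:400,230:410];b=w['image'][150:400,230:410,::-1]
cv2.imwrite('pics/cmp2.png',cv2.convertScaleAbs(cv2.resize(np.hstack([a,b]),None,fx=2.2,fy=2.2),alpha=1.8))"
```

```text
clock: 18.95
tool_pos: [0.4654, -0.1523, 0.1188]
orientation: [180.0, -0.0, 104.2]
force: [-4.8, 2.3, 5.6]
opening: 0.0199
M [1.0346 2.0232 0.2893] F [-4.9762  2.285   5.247 ] tau6 -0.31144475215114653 0.01629386815618612
19.35 [ 0.4654 -0.1523  0.1188] [179.9818  -0.0084 104.2561] F [-4.28   1.525  5.144] M [1.029  2.0335 0.2953] 0.019812682877897836 [   4.9    9.   -30.7   -0.   -50.3 -170.7]
```

View pics/cmp2.png

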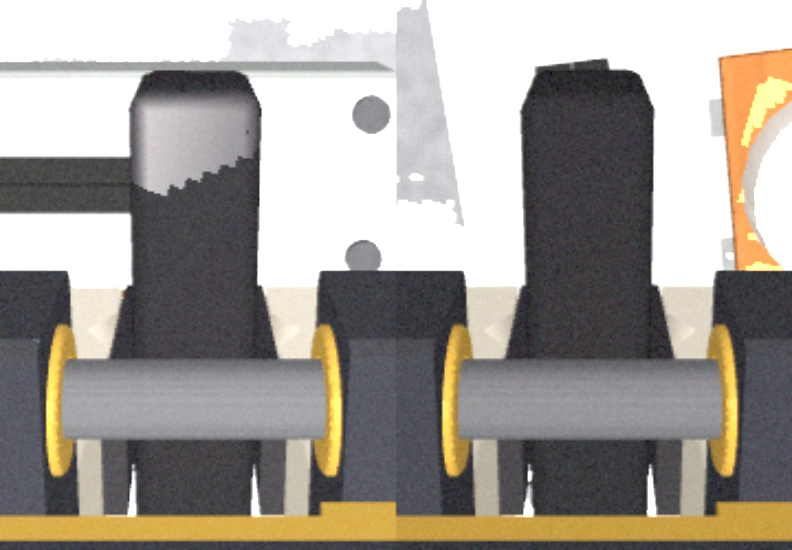

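```bash
python3 -m inch '[{"ax":0,"ay":0,"az":-5,"dx":0,"dy":-0.2,"dz":0,"fingers":10},{"ax":0,"ay":0,"az":-10,"dx":0,"dy":-0.4,"dz":0,"fingers":10},{"ax":0,"ay":0,"az":-10,"dx":0,"dy":-0.4,"dz":0,"fingers":10}]'
python3 -c "
from h import *
mz(5)"
```

```text
clock: 19.77
tool_pos: [0.4652, -0.1524, 0.1186]
orientation: [180.0, -0.0, 114.2]
force: [-3.2, 2.5, 2.5]
opening: 0.0198
M [1.1073 1.2086 0.0888] F [-3.1807  2.1761  2.4489] tau6 -0.029721124679781497 0.11209914104563548
20.02 [ 0.4651 -0.1525  0.1186] [179.974   -0.0005 114.218 ] F [-2.8578  2.5919  2.76  ] M [1.1736 1.1541 0.0701] 0.01962116904302292 [   4.9    9.   -30.8   -0.   -50.2 -160.7]
```

```bash
python3 -m inch '[{"ax":0,"ay":0,"az":-5,"dx":0,"dy":-0.2,"dz":0,"fingers":10},{"ax":0,"ay":0,"az":-9,"dx":0,"dy":-0.3,"dz":0,"fingers":10},{"ax":0,"ay":0,"az":-9,"dx":0,"dy":-0.3,"dz":0,"fingers":10}]'
python3 -c "
from h import *
mz(5)"
```

```text
clock: 20.4
tool_pos: [0.4647, -0.1528, 0.1183]
orientation: [180.0, 0.0, 123.2]
force: [-2.2, 0.8, -3.0]
opening: 0.02
M [ 0.2921  0.4131 -0.0054] F [-1.2367  0.7907 -2.9282] tau6 0.03942776075564325 0.09173765848124085
20.65 [ 0.4647 -0.1527  0.1185] [179.9979   0.     123.2311] F [-1.1151  0.5875 -3.8362] M [0.2818 0.3186 0.0038] 0.019914615046582422 [   4.9    9.   -30.8   -0.   -50.2 -151.7]
```

Torque is zero and the side force has gone, so the key is free. I'll lift it straight out.

```bash
python3 -m inch '[{"ax":0,"ay":0,"az":0,"dx":0,"dy":0,"dz":-4,"fingers":10},{"ax":0,"ay":0,"az":0,"dx":0,"dy":0,"dz":-10,"fingers":10},{"ax":0,"ay":0,"az":0,"dx":0,"dy":0,"dz":-20,"fingers":10},{"ax":0,"ay":0,"az":0,"dx":0,"dy":0,"dz":-45,"fingers":10},{"ax":0,"ay":0,"az":0,"dx":0,"dy":0,"dz":-90,"fingers":10},{"ax":0,"ay":0,"az":0,"dx":0,"dy":0,"dz":-145,"fingers":10},{"ax":0,"ay":0,"az":0,"dx":0,"dy":0,"dz":-150,"fingers":10},{"ax":0,"ay":0,"az":0,"dx":0,"dy":0,"dz":-150,"fingers":10}]'
python3 -c "
from h import *
st(); w=snapshot('wrist');cv2.imwrite('pics/w11.png',w['image'][:,:,::-1])
go(.4743,.2184,.268,-98)"
```

```text
clock: 21.65
tool_pos: [0.4646, -0.1526, 0.269]
orientation: [179.9, 0.0, 123.3]
force: [-0.6, 0.0, -3.3]
opening: 0.0198
21.65 [ 0.4646 -0.1526  0.269 ] [179.9145   0.0207 123.2803] F [-0.5605  0.0039 -3.2709] M [-0.0623 -0.1202 -0.0346] 0.01976783115320063 [   4.9    1.1  -18.2   -0.   -70.6 -151.6]
d [304.5 212.2   0.1] a [   0.05   -0.04 -138.72]
```

View pics/w11.png

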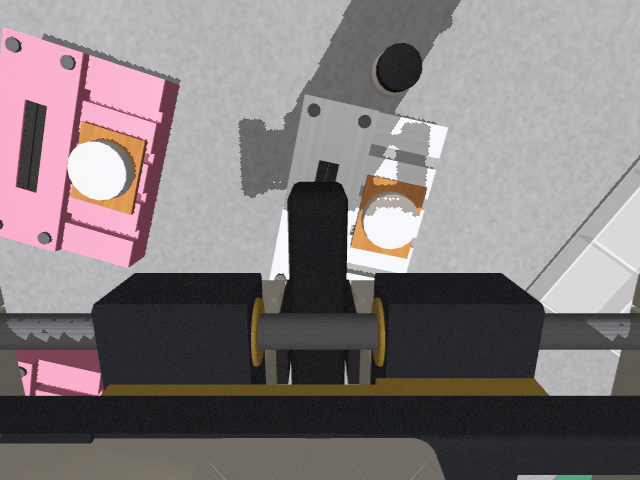

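```bash
python3 -m inch '[{"ax":0,"ay":0,"az":-10,"dx":20,"dy":14,"dz":0,"fingers":10},{"ax":0,"ay":0,"az":-20,"dx":45,"dy":31,"dz":0,"fingers":10},{"ax":0,"ay":0,"az":-30,"dx":70,"dy":49,"dz":0,"fingers":10},{"ax":0,"ay":0,"az":-40,"dx":95,"dy":66,"dz":0,"fingers":10},{"ax":0,"ay":0,"az":-50,"dx":120,"dy":84,"dz":0,"fingers":10},{"ax":0,"ay":0,"az":-60,"dx":145,"dy":101,"dz":0,"fingers":10},{"ax":0,"ay":0,"az":-70,"dx":170,"dy":118,"dz":0,"fingers":10},{"ax":0,"ay":0,"az":-80,"dx":190,"dy":132,"dz":0,"fingers":10}]'
python3 -c "
from h import *
st(); go(.4743,.2184,.268,-98)"
```

```text
clock: 22.7
tool_pos: [0.4698, 0.0794, 0.2669]
orientation: [-180.0, -0.2, -156.4]
force: [-0.2, -0.0, -3.3]
opening: 0.0203
22.7 [0.4698 0.0794 0.2669] [-179.993    -0.1751 -156.3552] F [-0.156  -0.0396 -3.2894] M [ 0.0342 -0.1989  0.0035] 0.02028334432387449 [ 33.3   0.1 -19.5  -0.  -70.6 -99.7]
d [-59.9 125.6  -1.3] a [  0.08  -0.16 -58.36]
```

```bash
python3 -m inch '[{"ax":0,"ay":0,"az":-10,"dx":-12,"dy":25,"dz":0,"fingers":10},{"ax":0,"ay":0,"az":-20,"dx":-24,"dy":50,"dz":0,"fingers":10},{"ax":0,"ay":0,"az":-30,"dx":-36,"dy":75,"dz":0,"fingers":10},{"ax":0,"ay":0,"az":-40,"dx":-48,"dy":100,"dz":0,"fingers":10},{"ax":0,"ay":0,"az":-50,"dx":-56,"dy":117,"dz":0,"fingers":10},{"ax":0,"ay":0,"az":-58.4,"dx":-60,"dy":125,"dz":0,"fingers":10},{"ax":0,"ay":0,"az":-58.4,"dx":-60,"dy":125,"dz":0,"fingers":10},{"ax":0,"ay":0,"az":-58.4,"dx":-60,"dy":125,"dz":0,"fingers":10}]'
python3 -c "
from h import *
st(); go(.4743,.2184,.268,-98)
w=snapshot('wrist');cv2.imwrite('pics/w12.png',w['image'][:,:,::-1])"
```

```text
clock: 23.7
tool_pos: [0.476, 0.2165, 0.2677]
orientation: [179.9, -0.1, -98.5]
force: [0.2, 1.1, -1.8]
opening: 0.0197
23.7 [0.476  0.2165 0.2677] [179.9327  -0.0826 -98.4955] F [ 0.1526  1.0883 -1.7668] M [ 0.09   -0.0548  0.0055] 0.01972500282841285 [ 46.    4.7 -14.5  -0.  -70.9 -54.5]
d [-1.6  1.9 -0.3] a [ 0.07 -0.08 -0.5 ]
```

View pics/w12.png

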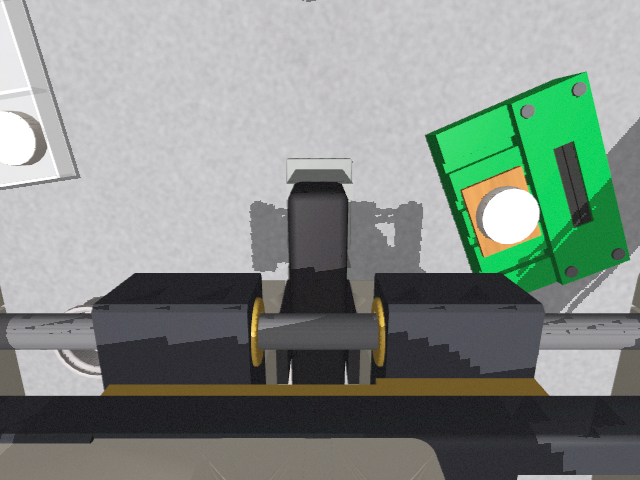

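```bash
python3 -m inch '[{"ax":0,"ay":0,"az":-0.5,"dx":-1.6,"dy":1.9,"dz":0,"fingers":10},{"ax":0,"ay":0,"az":-0.5,"dx":-1.6,"dy":1.9,"dz":0,"fingers":10},{"ax":0,"ay":0,"az":-0.5,"dx":-1.6,"dy":1.9,"dz":0,"fingers":10}]'
python3 -c "
from h import *
st(); go(.4743,.2184,.125,-98)"
```

```text
clock: 24.12
tool_pos: [0.4747, 0.2188, 0.2687]
orientation: [-180.0, 0.0, -97.8]
force: [-0.1, 1.8, -3.2]
opening: 0.02
24.12 [0.4747 0.2188 0.2687] [-179.9893    0.0129  -97.8308] F [-0.0924  1.8134 -3.1546] M [ 0.0521 -0.0917 -0.0007] 0.019963330144103383 [ 46.3   4.6 -14.5   0.  -70.9 -54.1]
d [  0.5   0.4 143.7] a [-0.01  0.01  0.17]
```

```bash
python3 -m inch '[{"ax":0,"ay":0,"az":0.2,"dx":0.4,"dy":0.3,"dz":30,"fingers":10},{"ax":0,"ay":0,"az":0.2,"dx":0.4,"dy":0.3,"dz":65,"fingers":10},{"ax":0,"ay":0,"az":0.2,"dx":0.4,"dy":0.3,"dz":95,"fingers":10},{"ax":0,"ay":0,"az":0.2,"dx":0.4,"dy":0.3,"dz":120,"fingers":10},{"ax":0,"ay":0,"az":0.2,"dx":0.4,"dy":0.3,"dz":135,"fingers":10},{"ax":0,"ay":0,"az":0.2,"dx":0.4,"dy":0.3,"dz":142,"fingers":10},{"ax":0,"ay":0,"az":0.2,"dx":0.4,"dy":0.3,"dz":145,"fingers":10},{"ax":0,"ay":0,"az":0.2,"dx":0.4,"dy":0.3,"dz":145,"fingers":10}]'
python3 -c "
from h import *
st(); w=snapshot('wrist');cv2.imwrite('pics/w13.png',w['image'][:,:,::-1])"
```

```text
clock: 25.12
tool_pos: [0.4747, 0.2189, 0.1241]
orientation: [-180.0, 0.0, -98.0]
force: [1.1, -0.4, -1.8]
opening: 0.0201
25.12 [0.4747 0.2189 0.1241] [-179.9626    0.0381  -98.0011] F [ 1.1076 -0.4125 -1.7994] M [ 0.0339 -0.0306  0.0585] 0.0200826390326515 [ 46.3  11.6 -26.5   0.  -51.9 -54.3]
```

View pics/w13.png

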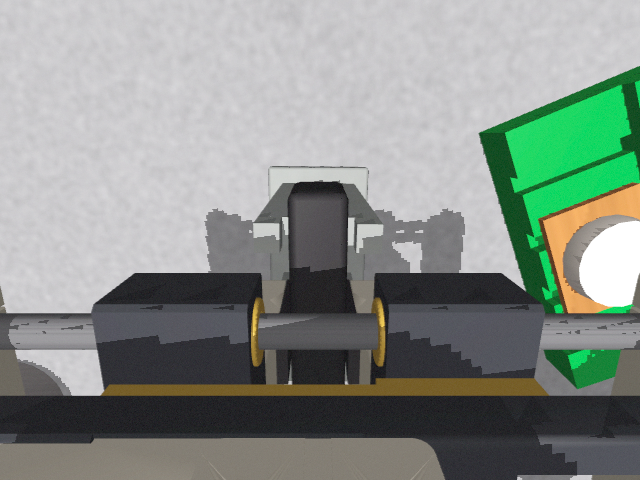

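The bar is between the notch lips with no contact yet. I'll lower it to touch.

```bash
python3 -m inch '[{"ax":0,"ay":0,"az":0,"dx":0,"dy":0,"dz":2.5,"fingers":10},{"ax":0,"ay":0,"az":0,"dx":0,"dy":0,"dz":4,"fingers":10},{"ax":0,"ay":0,"az":0,"dx":0,"dy":0,"dz":4.5,"fingers":10},{"ax":0,"ay":0,"az":0,"dx":0,"dy":0,"dz":4.5,"fingers":10}]'
python3 -c "
from h import *
st()"
```

```text
clock: 25.68
tool_pos: [0.4744, 0.2186, 0.1193]
orientation: [-180.0, 0.0, -98.0]
force: [-1.4, -0.6, -0.8]
opening: 0.0199
25.68 [0.4744 0.2186 0.1193] [-179.9943    0.0022  -98.0007] F [-1.4295 -0.5956 -0.7873] M [-0.0064  0.1766  0.0182] 0.019898384471633453 [ 46.3  11.9 -26.8   0.  -51.3 -54.3]
```

```bash
python3 -m inch '[{"ax":0,"ay":0,"az":0,"dx":0,"dy":0,"dz":0.7,"fingers":10},{"ax":0,"ay":0,"az":0,"dx":0,"dy":0,"dz":0.7,"fingers":10},{"ax":0,"ay":0,"az":0,"dx":0,"dy":0,"dz":0.7,"fingers":10}]'
python3 -c "
from h import *
st();mz(3)"
```

```text
clock: 26.05
tool_pos: [0.4744, 0.2185, 0.1191]
orientation: [-180.0, 0.0, -98.0]
force: [-3.7, -2.2, 5.2]
opening: 0.0202
26.05 [0.4744 0.2185 0.1191] [-179.9781    0.0085  -97.9916] F [-3.7113 -2.2067  5.2248] M [-0.2719  1.0709  0.1121] 0.020153244474016355 [ 46.3  11.9 -26.9   0.  -51.2 -54.3]
M [-0.2404  1.0187  0.1183] F [-3.1961 -1.4336  5.6029] tau6 -0.10123447515070438 6.426095395560651e-06
26.2 [0.4744 0.2185 0.1191] [-179.9738    0.0101  -97.9879] F [-2.883  -1.2808  5.9971] M [-0.2719  1.0349  0.1025] 0.019785497967398088 [ 46.3  11.9 -26.9   0.  -51.2 -54.3]
```

Resting on the notch floors (~8 N net). I'll open slowly: up 0.5 mm first, then the fingers.

```bash
python3 -m inch '[{"ax":0,"ay":0,"az":0,"dx":0,"dy":0,"dz":-0.5,"fingers":10},{"ax":0,"ay":0,"az":0,"dx":0,"dy":0,"dz":-0.5,"fingers":26},{"ax":0,"ay":0,"az":0,"dx":0,"dy":0,"dz":-0.5,"fingers":35},{"ax":0,"ay":0,"az":0,"dx":0,"dy":0,"dz":-0.5,"fingers":50},{"ax":0,"ay":0,"az":0,"dx":0,"dy":0,"dz":-0.5,"fingers":60},{"ax":0,"ay":0,"az":0,"dx":0,"dy":0,"dz":-0.5,"fingers":60},{"ax":0,"ay":0,"az":0,"dx":0,"dy":0,"dz":-0.5,"fingers":60}]'
python3 -c "
from h import *
st(); w=snapshot('wrist');cv2.imwrite('pics/w14.png',w['image'][:,:,::-1])"
```

```text
clock: 27.08
tool_pos: [0.4743, 0.2186, 0.1189]
orientation: [180.0, -0.0, -98.0]
force: [0.6, -0.1, 0.5]
opening: 0.0596
27.07 [0.4743 0.2186 0.1189] [179.9989  -0.0011 -98.004 ] F [ 0.6387 -0.1173  0.5033] M [ 0.089  -0.051  -0.0402] 0.05964288629541686 [ 46.3  11.9 -26.9  -0.  -51.2 -54.3]
```

View pics/w14.png

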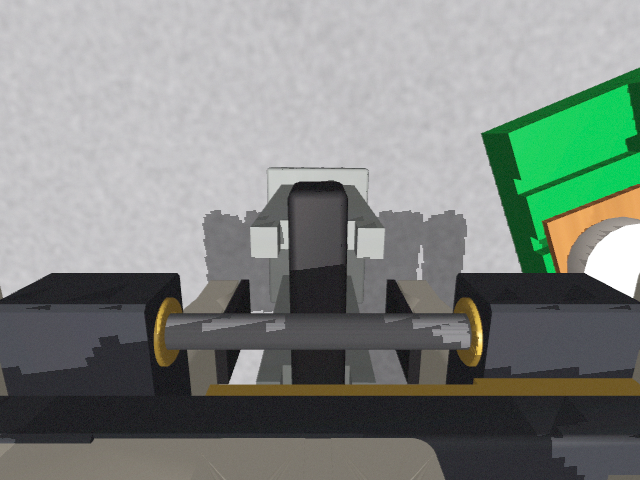

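The key is seated in both notches (bar at columns 288–347, between the lips) and released. I'll retract straight up.

```bash
python3 -m inch '[{"ax":0,"ay":0,"az":0,"dx":0,"dy":0,"dz":-20,"fingers":60},{"ax":0,"ay":0,"az":0,"dx":0,"dy":0,"dz":-60,"fingers":60},{"ax":0,"ay":0,"az":0,"dx":0,"dy":0,"dz":-110,"fingers":60},{"ax":0,"ay":0,"az":0,"dx":0,"dy":0,"dz":-160,"fingers":60},{"ax":0,"ay":0,"az":0,"dx":-50,"dy":0,"dz":-170,"fingers":60},{"ax":0,"ay":0,"az":0,"dx":-110,"dy":0,"dz":-170,"fingers":60},{"ax":0,"ay":0,"az":0,"dx":-130,"dy":0,"dz":-170,"fingers":60},{"ax":0,"ay":0,"az":0,"dx":-130,"dy":0,"dz":-170,"fingers":60}]'
python3 - <<'E'
from h import *
st()
for n in ["scene","top","wrist"]:
    s=snapshot(n);cv2.imwrite(f"pics/{n}9.png",s["image"][:,:,::-1])
    for t in ["key_handle","ink_jar"]: print(n,t,[(round(d["score"],2),np.round(d["position"],1)) for d in landmark_of(t,n)])
E
```

```text
clock: 28.12
tool_pos: [0.4922, 0.3482, 0.2879]
orientation: [179.9, -0.1, -97.9]
force: [0.5, -0.2, 0.0]
opening: 0.0596
28.12 [0.4922 0.3482 0.2879] [179.9473  -0.0871 -97.929 ] F [ 0.5332 -0.2248  0.0452] M [ 0.1028 -0.05    0.0332] 0.059637576299880576 [ 53.8  12.   -3.2  -0.  -74.9 -61.8]
scene key_handle [(0.79, array([414. , 130.5])), (0.62, array([339.6, 278.3]))]
scene ink_jar [(0.82, array([367.4, 231.9]))]
top key_handle [(0.97, array([119.6, 195. ])), (0.51, array([313.4, 205.9]))]
top ink_jar [(0.9, array([251.3, 209.6]))]
wrist key_handle [(0.72, array([315.7,  50.6]))]
wrist ink_jar []
```

View pics/scene9.png

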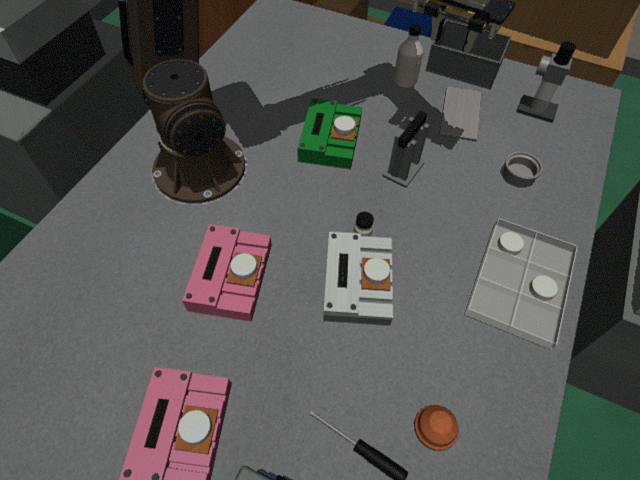

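View pics/wrist9.png

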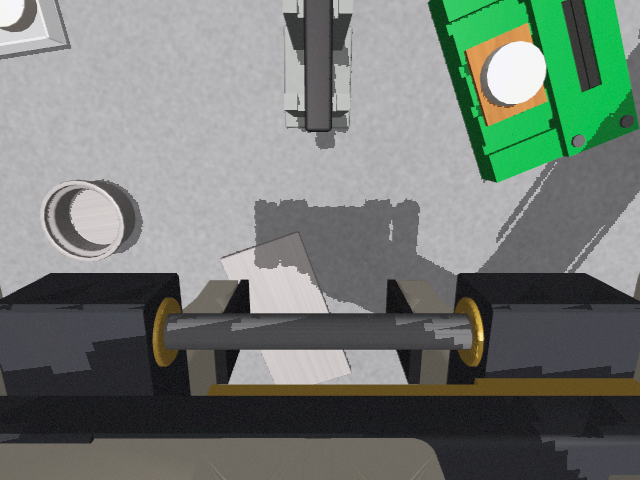

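```bash
python3 -c "
from plant import *
print(close_job())"
```

```text
the job is handed in; nothing more can be done
None
```

The job is done and handed in at about 28 s of the 64 s allowed: the screw is turned to its stop and the key is hanging back in its rest. Since the screw is hidden, the stop is judged from torque and angle, not seen.

- **Finding the screw:** I took the key, swept the tip along the slot bottom with about 10–15 N of press, and felt it drop about 8 mm from the slot's centre, towards the end away from the jar. It then went about 10 mm below the slot bottom.
- **Turning it home:** I turned clockwise until the torque rose from about 0.12 to a steady 0.29 N m, well above what the screw needs. That took about 97° of hand turn, more than the 78° I expected. I put the difference down to twist in the grip and arm, because the torque fell evenly as I turned back.
- **Check on the angle:** The key was free of torque at 78° of turn. With at most about 18° of play in the recess, the screw must be at about 60°, which is its stop.
- **Putting the key back:** I backed off to zero torque, lifted the key straight out, lowered it into the notches with light contact, and let go.

In the last pictures the bar lies upright across both notches and the ink jar is standing where it was. The gripper is clear and the wrist force reads close to zero. The networks' key and jar positions moved only 1–4 pixels from the first pictures, within their usual scatter. They also gave a false second "key handle" on the workholder in two views, with low scores, which I ignored.

One disagreement along the way: the wrist and scene cameras differed by about 3 mm on where the key sat in the grip. I settled it by comparing the key and slot in the same picture, and the key entered the slot without touching the cover.

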